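Clamp a freshly glued stretcher frame

TASK

The corners of the little wooden stretcher frame have just been glued: pick it up off the table, lay it flat on the two bearers between the jaws of the one-hand bar clamp, centred over the bar with its long side along the bar, and let go of it. Then pump the clamp's trigger (squeeze and let it spring back, again and again, never shoving the moving jaw itself) until the jaw's sprung shoe meets the frame and squeeze on gently until the shoe is pushed about half way in towards its jaw, never to the bottom, which would crush the frame. Finish while holding the trigger squeezed like that, because the clamp keeps no pressure by itself, and leave the tin, bottles and brush pot where they stand.

Things in the scene. Friction and masses are not known exactly. Their poses are not given: they have to be found in the camera images.
- frame: Small stretcher frame of four mitred pine bars, loose on the table: 80 mm long (its own x) by 56 mm wide (its own y) by 18 mm high, bars 14 mm wide round an opening of 52 x 28 mm, about 70 g. Origin at the centre of its underside; it looks the same turned half round.
- clamp: Plywood gluing board, 380 mm (its x) by 110 mm (its y) by 12 mm, fixed on the table, with a one-hand bar clamp bolted on, jaws and grips up. Origin: centre of the board's underside, z up. Along its x over y = 0 lie: bar tail, pistol grip, trigger, near jaw, bearers, far jaw. The black clamp body spans x -84 to 4 mm, 32 mm wide, top z 63 mm.
- pistol_grip (a point): Middle of the fixed, unyielding upright pistol grip at squeezing height: (-67, 0, 115) mm in the clamp frame. The grip is 20 mm thick along the bar (x -77 to -57 mm), 26 mm wide, up to z 148 mm.
- seat (a point): Where the middle of the frame's underside ends up when the frame lies on the bearers, against the near jaw, centred over the bar: (58, 0, 34) mm in the clamp frame, same axes. The bearers are two wooden strips along the bar, x 22 to 112 mm, y 12 to 24 mm on either side of it, tops at z 34 mm.
- near_jaw: The fixed jaw of the clamp, upright, 34 mm wide, with a rubber face at x = 18 mm in the clamp frame that looks to +x. Its origin is that of the clamp.
- far_jaw: The moving jaw, an upright 30 mm wide and 22 mm thick on the end of the bar, top at z 68 mm in the clamp frame; it carries the shoe and moves only along the bar. Its origin lies at the clamp's origin when the bar joint is 0.
- shoe_pad: Rubber face (34 mm wide, z 36 to 60 mm in the clamp frame) of the sprung shoe that stands 9.5 mm off the far jaw, on the side of the near jaw. Its origin lies at the clamp's origin when the joints bar and shoe are 0.
- shoe_face (a point): Middle of the shoe's rubber face, which meets the frame. With bar and shoe at 0 it stands at x = 136 mm in the clamp frame, 118 mm from the near jaw's face.
- lever: The trigger's lever, upright at rest: 12 mm thick (clamp x), 22 mm wide, x -35 to -23 mm and up to z 145 mm in the clamp frame. Outside width over pistol grip and lever: 54 mm at rest, about 32 mm squeezed home (at the height of trigger_grip). Its origin lies on its pivot, x -29, z 20 mm.
- trigger_grip (a point): Centre of the lever at a good height to squeeze it, 95 mm from its pivot (z 115 mm in the clamp frame at rest).
- trigger (a joint): Angle of the trigger, rad: 0 at rest, 0.235 squeezed fully home towards the pistol grip. A spring brings it back when let go (2 to 4 N at trigger_grip). The pistol grip is fixed and does not yield.
- bar (a joint): How far the bar with the far jaw is drawn towards the near jaw, m, 0 (open) to 0.062. Squeezing draws it by a ratchet with 4 mm teeth: about 43 mm per rad of trigger (0.45 mm per mm at trigger_grip) after up to 4 mm of idle travel, so 6 to 10 mm a full squeeze. On the way back a light 4 N brake keeps the bar. The free shoe touches the seated frame at 0.038.
- shoe (a joint): How far the shoe is pushed into the far jaw against its springs, m: 0 free, 0.0095 at the bottom, 4 N per mm. When the trigger is let go the springs push the bar back and 1 mm or less is left.
- paint_tin: Bystander: lidded paint tin, 86 mm across and 105 mm high, origin at the centre of its underside.
- glue_bottle: Bystander: white glue bottle, 58 mm across and 155 mm high, origin at the centre of its underside.
- paint_bottle: Bystander: plastic paint bottle, 54 mm across and 130 mm high, origin at the centre of its underside.
- brush_pot: Bystander: white plastic pot, 88 mm across the rim and 100 mm high with three brushes standing in it up to about 210 mm, origin at the centre of its underside.
Things that resemble listed ones, but are neither listed nor needed, are in the scene too. Several things look just like the frame: the one meant starts nearest to the robot's base.

How it is judged:
On the way, in this order (a step that is already met when the one before it is completed fails the run):
1. the frame lies flat on the bearers between the jaws, long side along the bar (within 12 mm of centre, 8 degrees), let go of and not yet touched by the shoe (y of frame in the frame of seat between -0.012 and 0.012 m and z of frame in the frame of seat between -0.003 and 0.004 m and angle between frame's own z axis and vertical below 0.07 rad and x of frame in the frame of seat between -0.004 and 0.036 m and angle between the x axis of frame and the x axis of clamp, either way round below 0.14 rad and contact force between the fingers and frame below 0.2 N and contact force between shoe_pad and frame below 0.3 N), for 0.2 s.
2. the trigger, squeezed by the fingers, makes the shoe press on the frame (contact force between shoe_pad and frame above 4 N and contact force between the fingers and lever above 2 N), for 0.2 s.
At the end, for the whole second after the job is handed in: The frame lies flat on the bearers, held between near jaw and shoe (4 mm lengthways, 12 mm sideways, 6 degrees), the fingers not on it but on the trigger, holding it squeezed so that the shoe stays pushed in by 2.5 to 7 mm of its 9.5 mm (8 to 30 N) (y of frame in the frame of seat between -0.012 and 0.012 m and z of frame in the frame of seat between -0.003 and 0.004 m and angle between frame's own z axis and vertical below 0.07 rad and x of frame in the frame of seat between -0.004 and 0.004 m and angle between the x axis of frame and the x axis of clamp, either way round below 0.1 rad and contact force between the fingers and frame below 0.2 N and value of joint shoe between 0.0025 and 0.007 m and contact force between shoe_pad and frame between 8 and 30 N and contact force between near_jaw and frame above 6 N and contact force between the fingers and lever above 2 N and linear speed of frame below 0.01 m/s); the arm keeps its last pose, push and grip.
It fails at once if the shoe is pushed to the bottom (more than 8.5 mm): the frame is crushed (value of joint shoe above 0.0085 m).
It fails at once if the arm shoves the moving jaw (contact force between any of the fingers, the arm and far_jaw above 3 N).
It fails at once if the tin, a bottle or the brush pot is moved by more than 30 mm (distance of any of paint_tin, glue_bottle, paint_bottle, brush_pot from where it was at the start of the episode above 0.03 m).
It also fails if it takes over 54 s, if anything falls off the work surface, if the arm or the gripper's body presses on something with over 40 N, if the wrist force passes 120 N, or if a joint passes its speed limit or range.

ROBOT

A 6-joint arm with a two-finger parallel gripper is mounted at the origin on the work surface. World frame = base frame: x ahead of the robot, y to its left, z up, the work surface at z = 0. Lengths are in m, angles in rad, forces in N, time in s.
With the tool pointing down it reaches from about 0.35 to 0.925 m from the base axis. Payload 6.4 kg.
Tool frame: the origin (TCP) lies midway between the tips of the shut fingers; the grasp point (between the pads) lies 19 mm behind it; x points along the fingers, y is the direction in which the jaws open and shut, and the axes are right-handed (so a half turn about x gives the same grasp; the last joint's range is limited). The gripper opens to 85 mm and grips with 20 to 120 N. Pads are 22 mm wide; open, the fingers measure 114 mm over their backs; the gripper's body (76 mm by 85 mm) begins 54 mm behind the grasp point. The pads swing forward as they close: fully open they stand 13 mm farther back than shut.
Start: joints at [0.983, 0.245, 1.558, -0, 1.339, -0.174], TCP at [0.261, 0.595, 0.196] pointing down, gripper open.
Joint ranges: [-3.13, 3.13], [-1.02, 2.26], [0.13, 2.54], [-0.95, 4.09], [0.21, 2.88], [-2.74, 2.74]. Speed limits (rad/s): [2.57, 2.57, 3.14, 3.14, 3.14, 3.14].

INTERFACE

Orientations are given as [roll, pitch, yaw] about the fixed x, y, z axes, in that order (R = Rz(yaw) Ry(pitch) Rx(roll)).
In Python, from workcell import r, optics, workorder gives the robot as it stands. The module is installed in compiled form; this text tells all that it offers.
- The arm moves only by the shell command python3 -m inch 'ROWS'. ROWS is JSON, a list of rows, each a list of 5 numbers: the shift along the tool's x, y, z in m, then the turn about the tool's x in degrees, then the opening in per cent of the stroke, from 0 (shut) to 100 (fully open). In form: [[x, y, z, roll, claw], ...]. A call has 1 to 8 rows; each row shifts and turns the commanded pose from where the row before left it, along the tool's axes as they then stand; what a row does not reach is not made up. A row lasts 1/12 s, in which the tool goes at most 41.7 mm and 7.16 degrees, less where a joint would pass 70% of its speed; a pose out of reach is approached as far as the arm can. A call is refused whole if a number of a shift passes 0.0417 or a number of a turn 7.16, either way. A call with a gripper value outside its range is refused whole. The fingers move at their own pace and stop on an object; the grip force is fixed at half the most. Time passes only in rows, so rows that do not move let the fingers close. It gives the time, the measured TCP pose, the force and the opening at its end, in the units of the state.
- r.sense(): the state, without advancing time (a new reading comes with each control period).
- optics.grab_frame(name): name is "side" or "top"; returns a dict with "frame" (480x640x3 uint8, red, green, blue), "mtx" (3x3 intrinsics, pixels), "position" and "rotation" of the camera in the world. Camera axes: x right, y down, z forward; pixel columns grow to the right and rows downward; lengths in m; the calibration is good to about 2 mm. A picture is of the moment at which its call begins. There is no depth.
- workorder.job_done(): hands the job in, once; it reports no verdict.
The state is a dict: "time": time; "q": joint angles; "joint_velocities": joint speeds; "joint_torque": joint torques, N m; "position": TCP position; "orientation": TCP orientation; "contact_force": force on the tool from outside, world axes, zero at the start; "wrist_torque": the same for the moment, N m; "opening": opening from 0.0 (shut) to 1.0 (fully open).
Only numpy, scipy, OpenCV 4.12 (cv2) and the standard library are available. Lean on these libraries where they do the work, as an engineer would, in place of code of your own. Each camera call takes 0.05 s, during which the arm holds its last target.

## Working session

There is one attempt and no reset: what is moved stays moved. The work goes in short steps, Python scripts to look and compute and a shell command to move; the robot and the scene stay as the last step left them, time stands still between calls to the robot, and variables do not carry over. Pictures are saved under pics/ and viewed, and the job is handed in when it is done.

```bash
mkdir -p pics; ls
cat > h.py <<'E'
import numpy as np, cv2
from workcell import r, optics, workorder
def snap(n,f):
    d=optics.grab_frame(n); cv2.imwrite(f'pics/{f}.png',d['frame'][:,:,::-1]); np.savez(f'pics/{f}.npz',**d); return d
def load(f): return dict(np.load(f'pics/{f}.npz'))
def ray(d,u,v):
    w=np.array(d['rotation'])@np.linalg.inv(d['mtx'])@np.array([u,v,1.]); return np.array(d['position']),w/np.linalg.norm(w)
def onz(d,u,v,z):
    p,w=ray(d,u,v); return p+w*(z-p[2])/w[2]
def proj(d,P):
    c=np.array(d['rotation']).T@(np.array(P)-np.array(d['position'])); c=d['mtx']@c; return c[:2]/c[2]
def tri(d1,p1,d2,p2):
    a,u=ray(d1,*p1); b,v=ray(d2,*p2)
    s=np.linalg.lstsq(np.c_[u,-v],b-a,rcond=None)[0]; x,y=a+u*s[0],b+v*s[1]
    return (x+y)/2, np.linalg.norm(x-y)
E
python3 - <<'E'
from h import *
for n in ('top','side'):
    d=snap(n,n+'0'); print(n,d['position'],np.round(d['rotation'],3).tolist(),np.round(d['mtx'],1).tolist())
print(r.sense())
E
```

```text
pics
top [0.35900808 0.04738914 1.32559444] [-2.974, -0.02, -1.546] [[460.0, 0.0, 321.7], [0.0, 460.0, 239.9], [0.0, 0.0, 1.0]]
side [ 0.09996603 -0.72654036  0.98567143] [-2.338, -0.006, -0.531] [[445.2, 0.0, 316.3], [0.0, 445.2, 232.8], [0.0, 0.0, 1.0]]
{'time': 0.1, 'q': array([ 9.82888953e-01,  2.45765688e-01,  1.55895430e+00,  1.22804903e-05,
        1.33873068e+00, -1.74072860e-01]), 'joint_velocities': array([-0.00042258, -0.00096091, -0.00422455, -0.00046096,  0.00146661,
       -0.00028512]), 'joint_torque': array([ 1.98628513e-04, -4.30674291e+01, -3.27126539e+01, -1.25706761e-04,
        2.86418079e-03, -1.24491010e-05]), 'position': array([0.26101679, 0.59463376, 0.19464344]), 'orientation': array([-1.75129859,  1.56893828, -2.16513594]), 'contact_force': array([ 0.32502954,  0.10353105, -0.16129614]), 'wrist_torque': array([ 0.00057151,  0.01925052, -0.0088266 ]), 'opening': 1.0012996720701992}
```

```bash
sed -i "s/^import numpy as np, cv2/import numpy as np, cv2\nfrom scipy.spatial.transform import Rotation as Ro/; s/np.array(d\['rotation'\])/Ro.from_euler('xyz',d['rotation']).as_matrix()/" h.py; python3 -c "
from h import *
s=r.sense(); print(Ro.from_euler('xyz',s['orientation']).as_matrix().round(3))
print(proj(load('top0'),s['position']),proj(load('side0'),s['position']))"
```

```text
[[-0.001  0.402  0.916]
 [-0.002  0.916 -0.402]
 [-1.    -0.002 -0.   ]]
[ 80.07094949 353.91830261] [149.35435378 145.57121447]
```

View pics/top0.png

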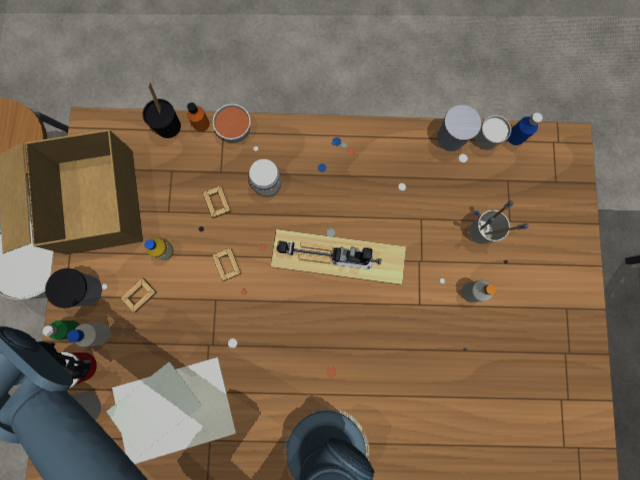

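View pics/side0.png

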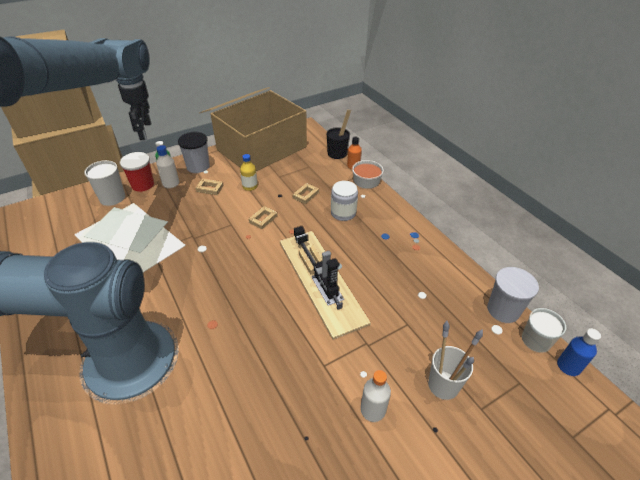

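Run:
```python
from h import *
t=load('top0');s=load('side0')
for uv in [(227,264),(138,294),(217,202)]:
    p=onz(t,*uv,.018); print(uv,p.round(3),np.hypot(*p[:2]))
for uv in [(263,217),(209,186),(306,193)]:
    p=onz(s,*uv,.018); print('side',uv,p.round(3),np.hypot(*p[:2]))
cv2.imwrite('pics/c1.png',cv2.resize(t['frame'][220:300,195:415,::-1],None,fx=3.6,fy=3.6,interpolation=cv2.INTER_CUBIC))
cv2.imwrite('pics/c2.png',cv2.resize(s['frame'][170:350,220:380,::-1],None,fx=3.3,fy=3.3,interpolation=cv2.INTER_CUBIC))
```

```text
(227, 264) [0.504 0.294 0.018] 0.5831558577001564
(138, 294) [0.413 0.537 0.018] 0.67756483039054
(217, 202) [0.684 0.333 0.018] 0.7610437144542381
side (263, 217) [0.501 0.288 0.018] 0.5778209677141029
side (209, 186) [0.408 0.53  0.018] 0.6684876716828062
side (306, 193) [0.683 0.326 0.018] 0.7567636640932011
```

View pics/c1.png

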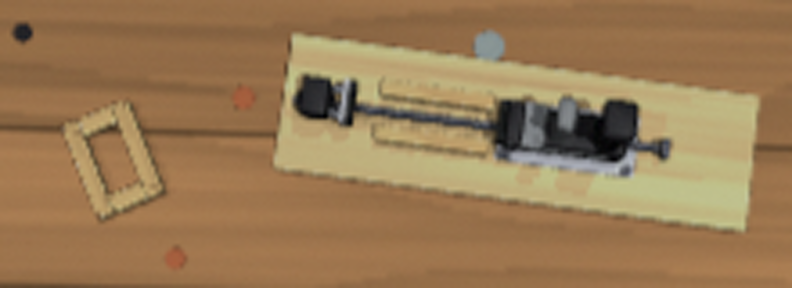

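View pics/c2.png

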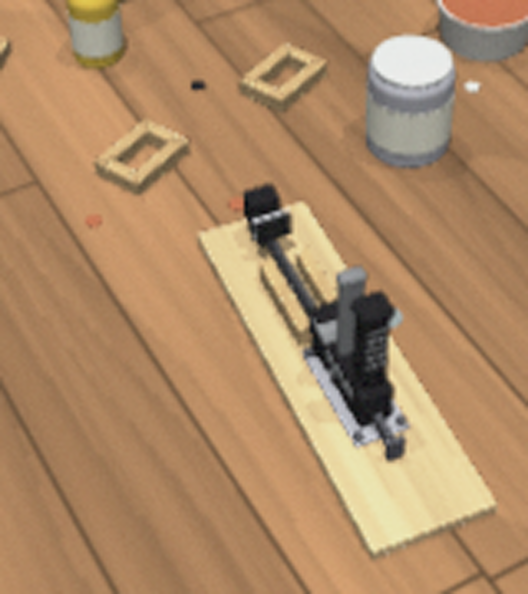

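Run:
```python
from h import *
t=load('top0');s=load('side0')
def mask(d):
    hsv=cv2.cvtColor(d['frame'],cv2.COLOR_RGB2HSV); return hsv
for n,d,bp,fp in(('t',t,(400,260),(236,266)),('s',s,(350,315),(274,213))):
    h=mask(d); print(n,h[bp[1],bp[0]],h[240:290:6,395] if n=='t' else '', h[255:275:3,218] if n=='t' else h[210:222:2,252])
    m=((h[...,0]>16)&(h[...,0]<30)&(h[...,2]>165)&(h[...,1]>50)).astype(np.uint8)*255
    cs,_=cv2.findContours(m,cv2.RETR_EXTERNAL,cv2.CHAIN_APPROX_NONE)
    for c in cs:
        if cv2.contourArea(c)>60: 
            print(cv2.contourArea(c),cv2.boundingRect(c))
    cv2.imwrite(f'pics/m{n}.png',m)
```

```text
t [ 21  93 192] [[ 15 133 150]
 [ 25  76 191]
 [ 25  81 191]
 [ 22  90 190]
 [ 25  83 191]
 [ 28  77 191]
 [ 31  68 192]
 [ 30  68 190]
 [ 14 132 156]] [[ 20 103 184]
 [ 18 112 116]
 [ 18 111 180]
 [ 19 111 188]
 [ 20 108 189]
 [ 18  98 183]
 [ 15 131 156]]
219.5 (122, 279, 32, 32)
458.5 (213, 248, 26, 32)
2863.5 (271, 230, 135, 54)
94.5 (82, 215, 11, 21)
424.0 (204, 187, 25, 29)
s [ 22  82 230]  [[ 14 119 206]
 [ 14 119 207]
 [ 15 116 209]
 [ 18 101 219]
 [ 18 101 195]
 [ 19  93 208]]
2237.5 (280, 236, 91, 102)
246.0 (306, 231, 19, 30)
247.5 (249, 206, 28, 19)
206.5 (293, 183, 25, 17)
193.5 (196, 179, 26, 12)
93.0 (241, 163, 14, 10)
299.0 (12, 117, 93, 28)
217.5 (17, 30, 49, 10)
```

View pics/mt.png

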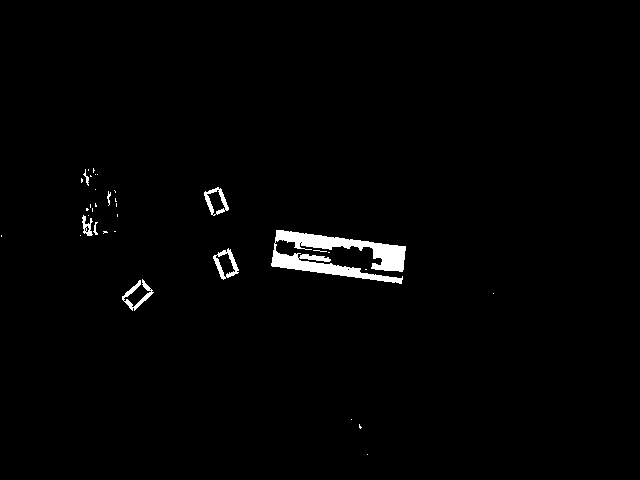

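View pics/ms.png

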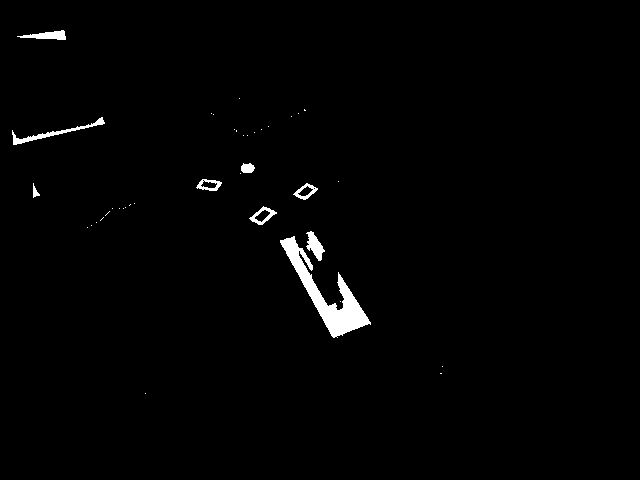

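```bash
cat >> h.py <<'E'
def msk(d):
    h=cv2.cvtColor(d['frame'],cv2.COLOR_RGB2HSV)
    return ((h[...,0]>16)&(h[...,0]<32)&(h[...,2]>165)&(h[...,1]>50)).astype(np.uint8)*255
def comp(m,uv,pad=3):
    n,l,st,c=cv2.connectedComponentsWithStats(cv2.dilate(m,np.ones((pad,pad))))
    ys,xs=np.nonzero(l>0); k=np.argmin((xs-uv[0])**2+(ys-uv[1])**2); return ((l==l[ys[k],xs[k]])&(m>0)).astype(np.uint8)
def rect(d,m,z):
    cs,_=cv2.findContours(cv2.resize(m,None,fx=4,fy=4,interpolation=cv2.INTER_LINEAR),cv2.RETR_EXTERNAL,cv2.CHAIN_APPROX_NONE)
    c=max(cs,key=cv2.contourArea)[:,0].astype(float); c=(c+.5)/4-.5
    P=np.array([onz(d,u,v,z)[:2] for u,v in c]).astype(np.float32)
    (c,wh,a)=cv2.minAreaRect(P*1000); 
    if wh[0]<wh[1]: a-=90; wh=wh[::-1]
    return np.array(c).round(1),np.round(wh,1),round((a+90)%180-90,2)
E
python3 - <<'E'
from h import *
t=load('top0');s=load('side0')
for nm,a,b,z in(('frame',(227,264),(263,217),.018),('board',(400,260),(350,315),.012)):
    mt=comp(msk(t),a);ms=comp(msk(s),b)
    print(nm,rect(t,mt,z),rect(s,ms,z))
    if nm=='frame':
        cen=[]
        for m in(mt,ms):
            cs,h=cv2.findContours(m,cv2.RETR_CCOMP,cv2.CHAIN_APPROX_NONE)
            c=max(cs,key=cv2.contourArea); cc=c[:,0].astype(np.float32); print(cv2.minAreaRect(cc)); cen.append(cv2.minAreaRect(cc)[0])
        print('tri',tri(t,cen[0],s,cen[1]))
E
```

```text
frame (array([508.2, 291.7]), array([80.3, 41.5]), 24.55) (array([503.6, 295.6]), array([84.5, 60.5]), 25.29)
((225.41378784179688, 263.53448486328125), (26.925825119018555, 19.312314987182617), 68.19859313964844)
((262.7085876464844, 215.24652099609375), (13.740954399108887, 24.487085342407227), 49.76363754272461)
tri (array([0.50525836, 0.29902178, 0.01500224]), np.float64(4.590221855416409e-05))
board (array([536.5, -23.3]), array([380.6, 111.4]), 83.86) (array([533.7, -25.3]), array([388.4, 112.9]), 83.82)
```

Run:
```python
from h import *
t=load('top0');s=load('side0')
h=cv2.cvtColor(t['frame'],cv2.COLOR_RGB2HSV)
m=((h[...,0]>=17)&(h[...,1]<125)&(h[...,2]>158)).astype(np.uint8)
print(m[244:284,208:246].astype(str).tolist().__len__())
for r_ in m[246:283,210:244]: print(''.join('#' if x else '.' for x in r_))
c=comp(m,(227,264)); print(rect(t,c,.018))
h=cv2.cvtColor(s['frame'],cv2.COLOR_RGB2HSV)
print(rect(s,comp(msk(s),(263,217)),.018))
```

```text
40
..................................
..................................
..................#...............
................###.#.............
.............###.####.............
...........#####.#####............
........##############............
.......##########.####............
...#.##########...#####...........
...#########.......####...........
...###..##.........#####..........
...####............#####..........
...#####...........#####..........
....#####...........#####.........
....#####...........#####.........
.....#####...........#####........
.....#####...........#####........
.....#####...........#####........
......#####...........#####.......
......#####...........#####.......
......#####............#####......
.......#####...........#####......
.......#####...........#####......
........#####...........#####.....
........#####............####.....
........#####.........##.####.....
.........#####.....###########....
.........#####...###########......
..........####..##########........
..........####..########..........
..........###########.............
...........#####.##...............
...........#####..................
.............#....................
..................................
..................................
..................................
(array([505.2, 298.3]), array([80.5, 57. ]), 24.54)
(array([503.6, 295.6]), array([84.5, 60.5]), 25.29)
```

Frame look-alikes in the top view are at (227,264) r=0.58 m, (138,294) r=0.68 m and (217,202) r=0.76 m. The crop confirms (227,264) as the nearest, so I choose that one: its centre is about (0.505, 0.298), with the long side at 24.5°. The clamp origin is about (0.5355, -0.024) with +x heading 83.9°. Moving over the frame now.

```bash
cat >> h.py <<'E'
CO=np.array([.5355,-.024,0]); CA=np.deg2rad(83.85)
def cl(x,y,z):  # clamp mm -> world m
    x,y,z=np.array([x,y,z])/1000; return CO+np.array([np.cos(CA)*x-np.sin(CA)*y,np.sin(CA)*x+np.cos(CA)*y,z])
def icl(p):
    d=np.array(p)-CO; return np.array([np.cos(CA)*d[0]+np.sin(CA)*d[1],-np.sin(CA)*d[0]+np.cos(CA)*d[1],d[2]])*1000
def todo(P,head):
    s=r.sense(); R=Ro.from_euler('xyz',s['orientation']).as_matrix()
    hd=np.degrees(np.arctan2(R[1,1],R[0,1])); d=R.T@(np.array(P)-s['position'])
    print('t',round(s['time'],2),'pos',s['position'].round(4),'head',round(hd,2),'tool delta mm',(d*1000).round(1),'roll',round((hd-head+180)%360-180,2),'F',s['contact_force'].round(1),'open',round(s['opening'],3),'clamp',icl(s['position']).round(1),'q6',s['q'][5].round(2))
E
python3 -m inch '[[0.004,-0.0175,0.034,0,100],[0.004,-0.0175,0.034,0,100],[0.004,-0.0175,0.034,0,100],[0.004,-0.0175,0.034,0,100],[0.004,-0.0175,0.034,0,100],[0.004,-0.0175,0.034,0,100],[0.004,-0.0175,0.034,0,100],[0.004,-0.0175,0.034,0,100]]'
python3 -m inch '[[0.004,-0.0175,0.034,0,100],[0.004,-0.0175,0.034,0,100],[0,0,0,-7,100],[0,0,0,-7,100],[0,0,0,-7,100],[0,0,0,-7,100],[0,0,0,-7,100],[0,0,0,-7,100]]'
python3 -c "
from h import *
todo((.505,.298,.12),114.5)"
```

```text
time: 0.77
position: [0.4547, 0.3559, 0.1631]
orientation: [-2.296, 1.57, -2.71]
contact_force: [1.1, -0.2, -0.6]
opening: 0.998
time: 1.43
position: [0.502, 0.298, 0.1551]
orientation: [-3.106, 1.57, -2.781]
contact_force: [0.3, 0.5, 0.2]
opening: 0.996
t 1.43 pos [0.502  0.298  0.1551] head 108.63 tool delta mm [35.1 -0.9  2.9] roll -5.87 F [0.3 0.5 0.2] open 0.996 clamp [316.5  67.8 155.1] q6 -1.55
```

```bash
python3 -m inch '[[0.025,-0.001,0.003,-5.9,100],[0.03,0,0,0,100],[0.02,0,0,0,100],[0,0,0,0,100]]'
python3 -c "
from h import *
todo((.505,.298,.0),114.5)
a=snap('top','t1');b=snap('side','s1')
cv2.imwrite('pics/c3.png',np.hstack([cv2.resize(x[:,:,::-1],(400,400),interpolation=cv2.INTER_CUBIC) for x in (a['frame'][215:315,177:277],b['frame'][150:250,215:315])]))"
```

```text
time: 1.77
position: [0.5014, 0.2967, 0.0751]
orientation: [3.059, 1.56, -2.802]
contact_force: [-0.8, -0.2, -0.3]
opening: 1.002
t 1.77 pos [0.5014 0.2967 0.0751] head 114.18 tool delta mm [75.  -0.3  4.6] roll -0.32 F [-0.8 -0.2 -0.3] open 1.002 clamp [315.2  68.3  75.1] q6 -1.65
```

View pics/c3.png

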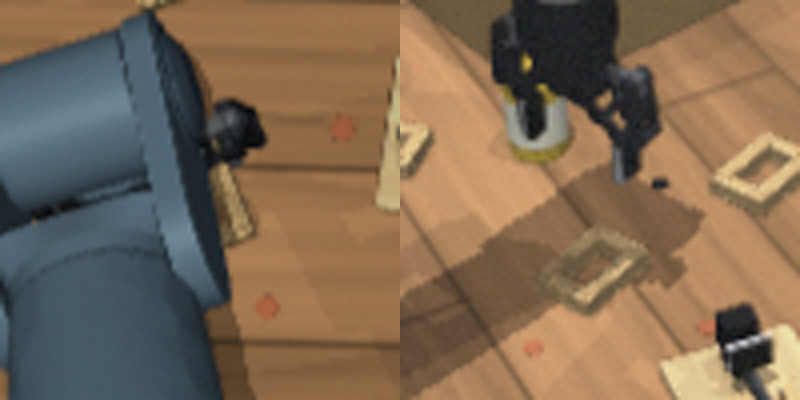

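The side crop shows the fingers above the chosen frame, spread across its short side, and nothing else near them. Lowering part-way to check the straddle.

```bash
python3 -m inch '[[0.025,0,0.003,0,100],[0.02,0,0.001,0,100],[0,0,0,0,100]]'
python3 -c "
from h import *
todo((.505,.298,.0),114.5)
b=snap('side','s2')
cv2.imwrite('pics/c4.png',cv2.resize(b['frame'][160:250,205:325,::-1],(800,600),interpolation=cv2.INTER_CUBIC))"
```

```text
time: 2.12
position: [0.5078, 0.2993, 0.0339]
orientation: [3.067, 1.567, -2.794]
contact_force: [0.3, -0.5, -0.3]
opening: 0.993
t 2.12 pos [0.5078 0.2993 0.0339] head 114.19 tool delta mm [33.9 -0.1 -3. ] roll -0.31 F [ 0.3 -0.5 -0.3] open 0.993 clamp [318.5  62.2  33.9] q6 -1.65
```

View pics/c4.png

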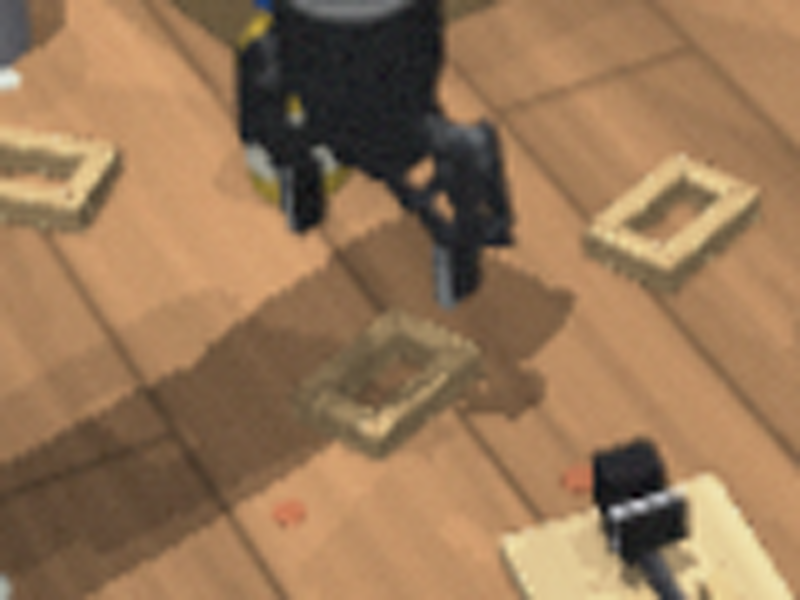

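```bash
python3 -c "
from h import *
s=load('s2')
a=onz(s,250.7,193.7,.047);b=onz(s,272.5,205,.047);print(a,b,(a+b)/2,np.degrees(np.arctan2(*(a-b)[1::-1])))
print(proj(s,(.5078,.2993,.047)),proj(s,(.5078,.2993,.018)),proj(s,(.505,.298,.018)), proj(s,(.505,.298,0)))
# frame corners in view
u=lambda x,y:(205+x*.15,160+y*.15)
for c in[(398,315),(302,385),(375,430),(480,350)]: print(onz(s,*u(*c),.018).round(4))
"
```

```text
[0.50390001 0.38323531 0.047     ] [0.54099065 0.29459786 0.047     ] [0.52244533 0.33891659 0.047     ] 112.70704224451893
[262.6078409  207.52147666] [263.29799574 214.25479755] [262.69366871 214.76815979] [263.11819987 218.85543616]
[0.527  0.3288 0.018 ]
[0.464  0.3049 0.018 ]
[0.4809 0.258  0.018 ]
[0.5505 0.2846 0.018 ]
```

```bash
python3 -m inch '[[0.015,0,-0.002,-0.3,100],[0.012,0,-0.001,0,100],[0,0,0,0,100]]'
python3 -c "
from h import *
todo((.505,.298,.0),114.5)
b=snap('side','s3')
cv2.imwrite('pics/c5.png',cv2.resize(b['frame'][160:250,205:325,::-1],(800,600),interpolation=cv2.INTER_CUBIC))"
```

```text
time: 2.42
position: [0.5054, 0.2983, 0.008]
orientation: [3.065, 1.569, -2.791]
contact_force: [-0.8, -0.1, -0.9]
opening: 1.002
t 2.42 pos [0.5054 0.2983 0.008 ] head 114.49 tool delta mm [ 8.  -0.1 -0.5] roll -0.01 F [-0.8 -0.1 -0.9] open 1.002 clamp [317.2  64.4   8. ] q6 -1.66
```

View pics/c5.png

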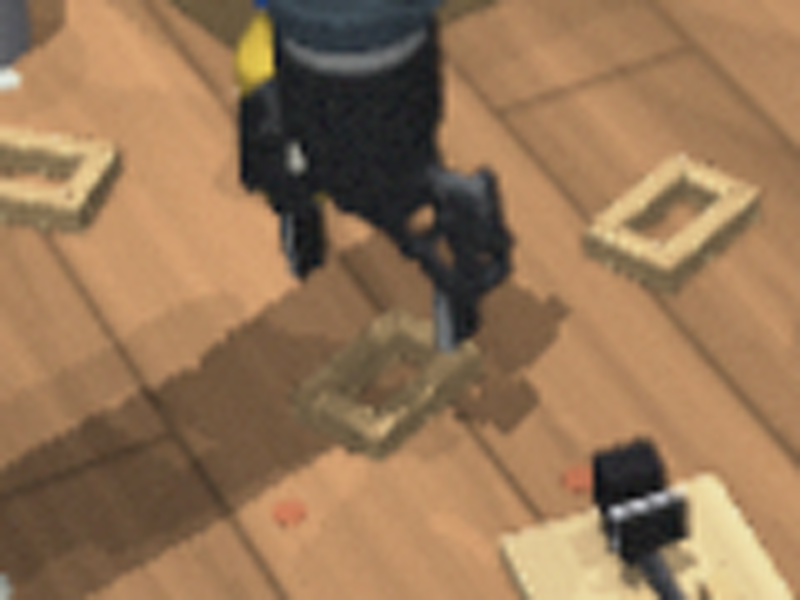

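```bash
python3 -c "
from h import *
s=load('s3')
for z in(.01,.02,.03,.04,.05,.06):
    a=onz(s,250,201,z);b=onz(s,273,212,z);print(z,a.round(3),b.round(3),((a+b)/2).round(3),np.linalg.norm(a-b))
for P in [(.4877,.336),(.523,.260)]:
  for z in (.01,.02,.05): print(P,z,proj(s,P+(z,)))
"
```

```text
0.01 [0.501 0.392 0.01 ] [0.544 0.302 0.01 ] [0.523 0.347 0.01 ] 0.0996756656233822
0.02 [0.497 0.381 0.02 ] [0.539 0.291 0.02 ] [0.518 0.336 0.02 ] 0.09865405463015804
0.03 [0.493 0.369 0.03 ] [0.535 0.281 0.03 ] [0.514 0.325 0.03 ] 0.0976324436369339
0.04 [0.489 0.358 0.04 ] [0.53 0.27 0.04] [0.51  0.314 0.04 ] 0.09661083264370975
0.05 [0.485 0.346 0.05 ] [0.526 0.26  0.05 ] [0.505 0.303 0.05 ] 0.0955892216504856
0.06 [0.481 0.335 0.06 ] [0.521 0.249 0.06 ] [0.501 0.292 0.06 ] 0.09456761065726145
(0.4877, 0.336) 0.01 [253.20994262 211.71987808]
(0.4877, 0.336) 0.02 [252.92987202 209.43985065]
(0.4877, 0.336) 0.05 [252.07357547 202.46882392]
(0.523, 0.26) 0.01 [272.98048569 221.50964376]
(0.523, 0.26) 0.02 [272.78926792 219.22284914]
(0.523, 0.26) 0.05 [272.20436858 212.22797291]
```

```bash
python3 -m inch '[[0.008,0,0,0,100],[0,0,0,0,100]]'
python3 -c "
from h import *
todo((.505,.298,.0),114.5)
b=snap('side','s4')
c=cv2.resize(b['frame'][180:240,230:310,::-1],(800,600),interpolation=cv2.INTER_CUBIC)
cv2.imwrite('pics/c6.png',(255*(c/255.)**.6).astype(np.uint8))"
```

```text
time: 2.63
position: [0.5063, 0.2986, 0.0005]
orientation: [-3.133, 1.571, -2.705]
contact_force: [-0.3, 0.8, 0.2]
opening: 0.999
t 2.63 pos [5.063e-01 2.986e-01 5.000e-04] head 114.49 tool delta mm [ 0.5  0.  -1.5] roll -0.01 F [-0.3  0.8  0.2] open 0.999 clamp [317.6  63.6   0.5] q6 -1.66
```

View pics/c6.png

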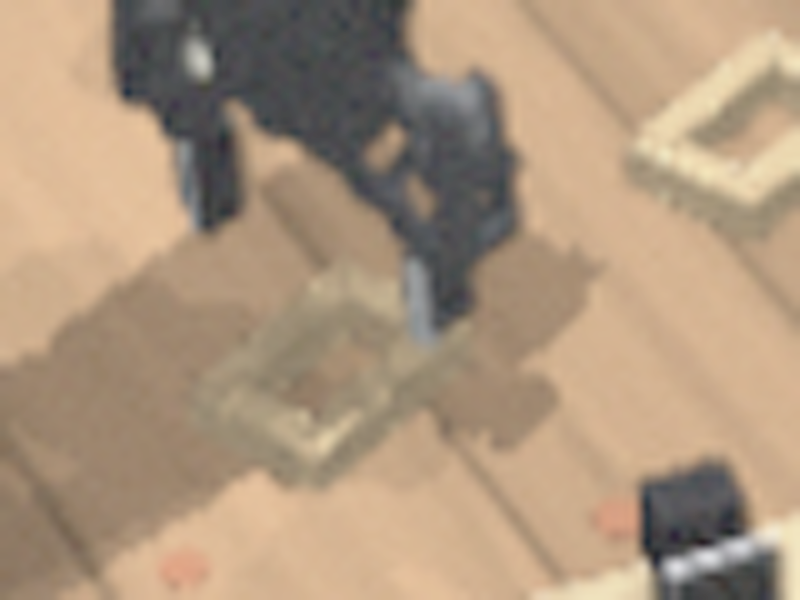

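```bash
python3 -m inch '[[0,0,-0.001,0,55],[0,0,0,0,55],[0,0,0,0,55],[0,0,0,0,55],[0,0,0,0,55],[0,0,0,0,55]]'
python3 -c "
from h import *
todo((.505,.298,.0),114.5)
b=snap('side','s5')
c=cv2.resize(b['frame'][180:240,230:310,::-1],(800,600),interpolation=cv2.INTER_CUBIC)
cv2.imwrite('pics/c7.png',(255*(c/255.)**.6).astype(np.uint8))"
```

```text
time: 3.18
position: [0.5055, 0.2982, 0.0008]
orientation: [-0.24, 1.571, 0.188]
contact_force: [-0.4, -0.2, -1.3]
opening: 0.551
t 3.18 pos [0.5055 0.2982 0.0008] head 114.49 tool delta mm [ 0.8  0.  -0.6] roll -0.01 F [-0.4 -0.2 -1.3] open 0.551 clamp [317.1  64.3   0.8] q6 -1.66
```

View pics/c7.png

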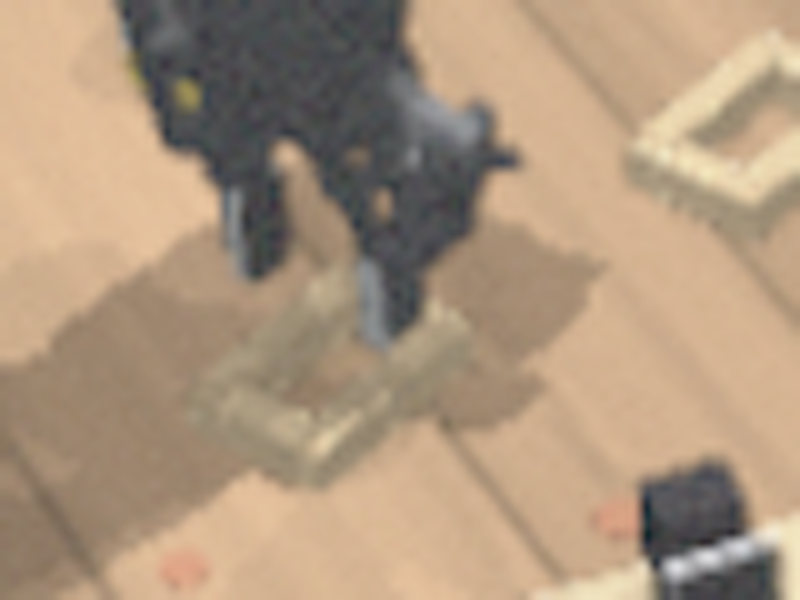

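```bash
python3 -c "
from h import *
s=load('s1');t=load('t1')
print(tri(t,(237,248),s,(275,171)), tri(t,(237,248),s,(276,167)),tri(t,(235,250),s,(273,175)))
s=load('s5')
for z in(.0,.01,.02,.03,.04,.05):
    a=onz(s,255.5,207.5,z);b=onz(s,268.5,214.5,z);print(z,((a+b)/2).round(3),np.linalg.norm(a-b))
print(onz(t,237,248,.1))
"
```

```text
(array([0.52449436, 0.23101769, 0.22732487]), np.float64(0.009935396841065192)) (array([0.52436365, 0.22752332, 0.24306303]), np.float64(0.014581649873411665)) (array([0.52146734, 0.23886557, 0.20939487]), np.float64(0.008689473088171683))
0.0 [0.519 0.336 0.   ] 0.05864899666472902
0.01 [0.514 0.325 0.01 ] 0.05805398097267241
0.02 [0.51  0.314 0.02 ] 0.057458965280615434
0.03 [0.506 0.303 0.03 ] 0.05686394958855866
0.04 [0.502 0.293 0.04 ] 0.05626893389650221
0.05 [0.497 0.282 0.05 ] 0.05567391820444544
[0.53845827 0.25421814 0.1       ]
```

Fingers closed to 47 mm over the frame without touching it: by the side camera the tips ride about 30 mm higher than the reported z implies (tip z ≈ 0.034). I'll reopen and descend in small steps, watching the force.

```bash
python3 -m inch '[[0,0,0,0,100],[0,0,0,0,100],[0,0,0,0,100],[0,0,0,0,100],[0.008,0,0,0,100],[0.007,0,0,0,100],[0,0,0,0,100]]'
python3 -c "
from h import *
todo((.505,.298,-.03),114.5)
b=snap('side','s6')
c=cv2.resize(b['frame'][180:240,230:310,::-1],(800,600),interpolation=cv2.INTER_CUBIC)
cv2.imwrite('pics/c8.png',(255*(c/255.)**.6).astype(np.uint8))"
```

```text
time: 3.82
position: [0.5038, 0.2976, -0.0165]
orientation: [3.07, 1.567, -2.786]
contact_force: [0.3, -0.0, -1.3]
opening: 0.997
t 3.82 pos [ 0.5038  0.2976 -0.0165] head 114.49 tool delta mm [13.5 -0.1  1.3] roll -0.01 F [ 0.3 -0.  -1.3] open 0.997 clamp [316.3  65.9 -16.5] q6 -1.66
```

View pics/c8.png

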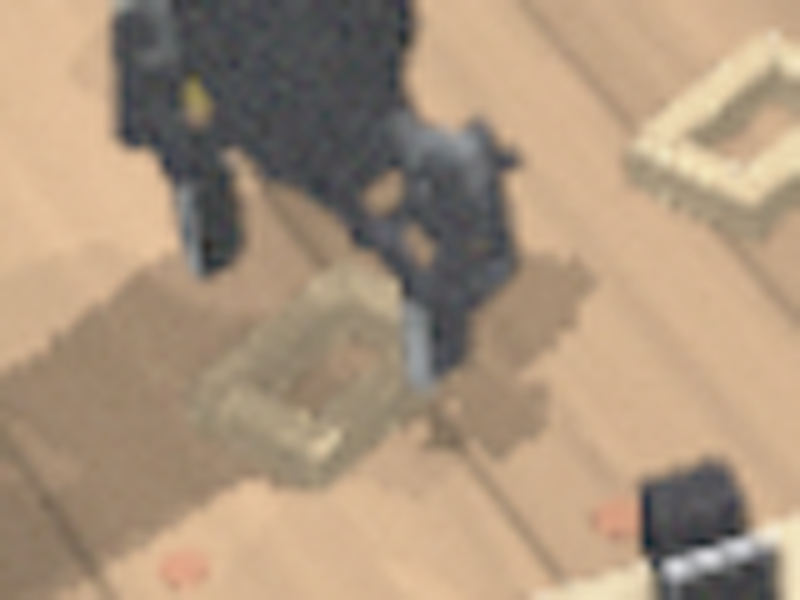

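```bash
python3 -m inch '[[0.006,0,0.001,0,100],[0.005,0,0,0,100],[0,0,0,0,100]]'
python3 -c "
from h import *
todo((.505,.298,-.03),114.5)
b=snap('side','s7')
c=cv2.resize(b['frame'][180:240,230:310,::-1],(800,600),interpolation=cv2.INTER_CUBIC)
cv2.imwrite('pics/c9.png',(255*(c/255.)**.6).astype(np.uint8))"
```

```text
time: 4.12
position: [0.5056, 0.2983, -0.0266]
orientation: [3.066, 1.569, -2.79]
contact_force: [0.0, 0.1, -0.6]
opening: 0.997
t 4.12 pos [ 0.5056  0.2983 -0.0266] head 114.49 tool delta mm [ 3.4 -0.  -0.6] roll -0.01 F [ 0.   0.1 -0.6] open 0.997 clamp [317.2  64.3 -26.6] q6 -1.66
```

View pics/c9.png

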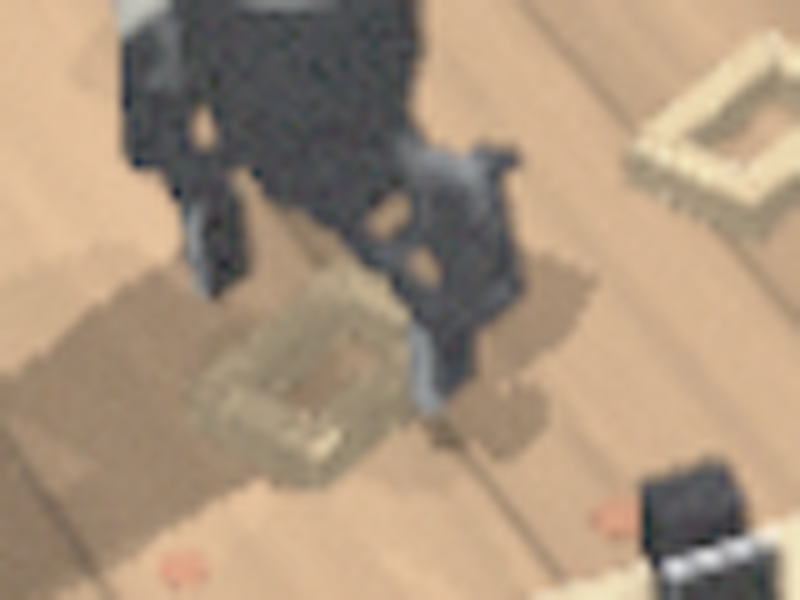

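The tips now straddle the frame at z ≈ 0.013. Closing.

```bash
python3 -m inch '[[0,0,-0.0005,0,40],[0,0,0,0,40],[0,0,0,0,40],[0,0,0,0,40],[0,0,0,0,40],[0,0,0,0,40]]'
python3 -c "
from h import *
todo((.505,.298,-.03),114.5)
b=snap('side','s8')
c=cv2.resize(b['frame'][180:240,230:310,::-1],(800,600),interpolation=cv2.INTER_CUBIC)
cv2.imwrite('pics/c10.png',(255*(c/255.)**.6).astype(np.uint8))"
```

```text
time: 4.67
position: [0.5068, 0.2987, -0.0243]
orientation: [-0.079, 1.569, 0.349]
contact_force: [-0.1, -0.3, 4.7]
opening: 0.622
t 4.67 pos [ 0.5068  0.2987 -0.0243] head 114.49 tool delta mm [ 5.7  0.1 -1.9] roll -0.01 F [-0.1 -0.3  4.7] open 0.622 clamp [317.8  63.2 -24.3] q6 -1.66
```

View pics/c10.png

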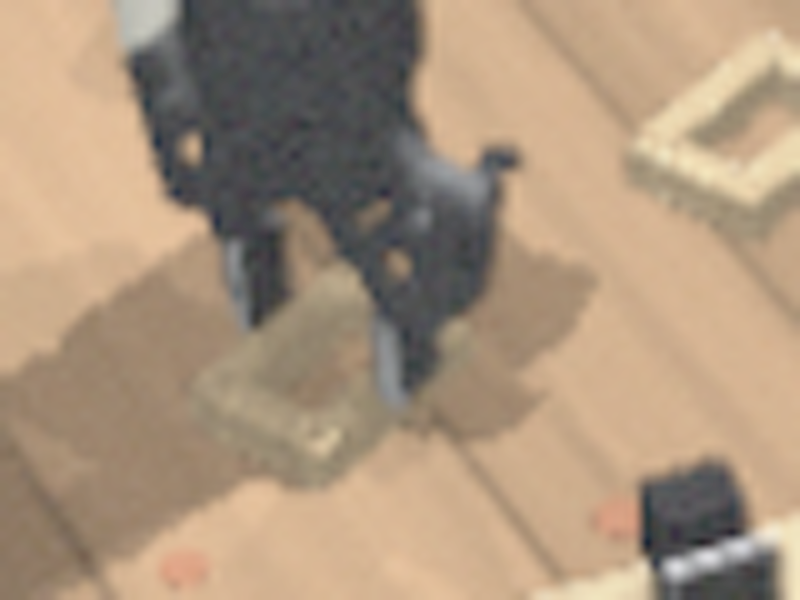

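```bash
python3 -m inch '[[0,0,0,0,40],[0,0,0,0,40],[0,0,0,0,40]]'; python3 -m inch '[[-0.006,0,0,0,40],[0,0,0,0,40]]'
python3 -c "
from h import *
todo((.505,.298,-.03),114.5)
b=snap('side','s9')
c=cv2.resize(b['frame'][180:240,230:310,::-1],(800,600),interpolation=cv2.INTER_CUBIC)
cv2.imwrite('pics/c11.png',(255*(c/255.)**.6).astype(np.uint8))"
```

```text
time: 4.97
position: [0.5068, 0.2987, -0.0243]
orientation: [-0.094, 1.569, 0.334]
contact_force: [-1.3, 0.2, 4.9]
opening: 0.62
time: 5.13
position: [0.5062, 0.2986, -0.0187]
orientation: [-0.06, 1.57, 0.368]
contact_force: [0.8, 0.8, -0.4]
opening: 0.62
t 5.13 pos [ 0.5062  0.2986 -0.0187] head 114.5 tool delta mm [11.3 -0.  -1.3] roll -0.0 F [ 0.8  0.8 -0.4] open 0.62 clamp [317.6  63.7 -18.7] q6 -1.66
```

View pics/c11.png

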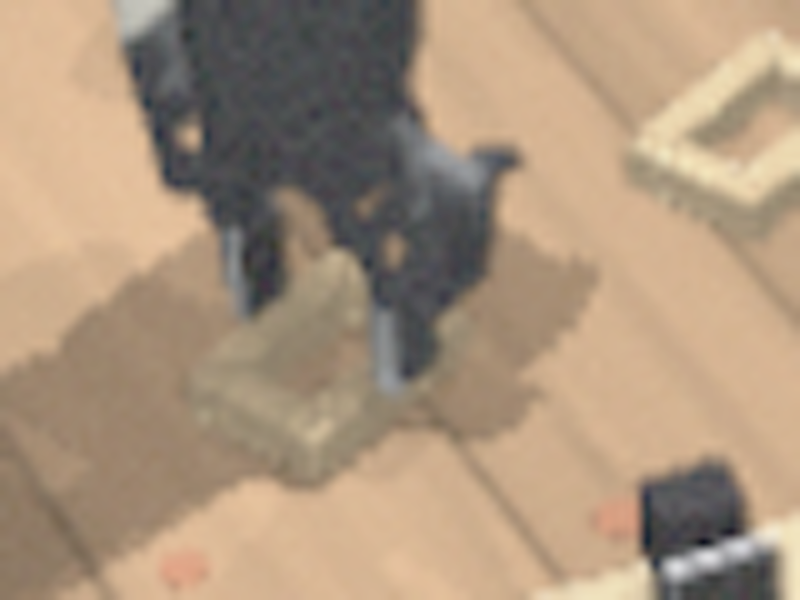

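```bash
python3 -m inch '[[-0.02,0,0,0,40],[-0.02,0,0,0,40],[0,0,0,0,40]]'
python3 -c "
from h import *
todo((.505,.298,-.03),114.5)
b=snap('side','s10')
c=cv2.resize(b['frame'][170:230,230:310,::-1],(800,600),interpolation=cv2.INTER_CUBIC)
cv2.imwrite('pics/c12.png',(255*(c/255.)**.6).astype(np.uint8))"
```

```text
time: 5.43
position: [0.5085, 0.2994, 0.0241]
orientation: [-0.083, 1.564, 0.344]
contact_force: [0.5, 1.4, -0.2]
opening: 0.616
t 5.43 pos [0.5085 0.2994 0.0241] head 114.5 tool delta mm [54.1  0.2 -4.1] roll -0.0 F [ 0.5  1.4 -0.2] open 0.616 clamp [318.6  61.5  24.1] q6 -1.66
```

View pics/c12.png

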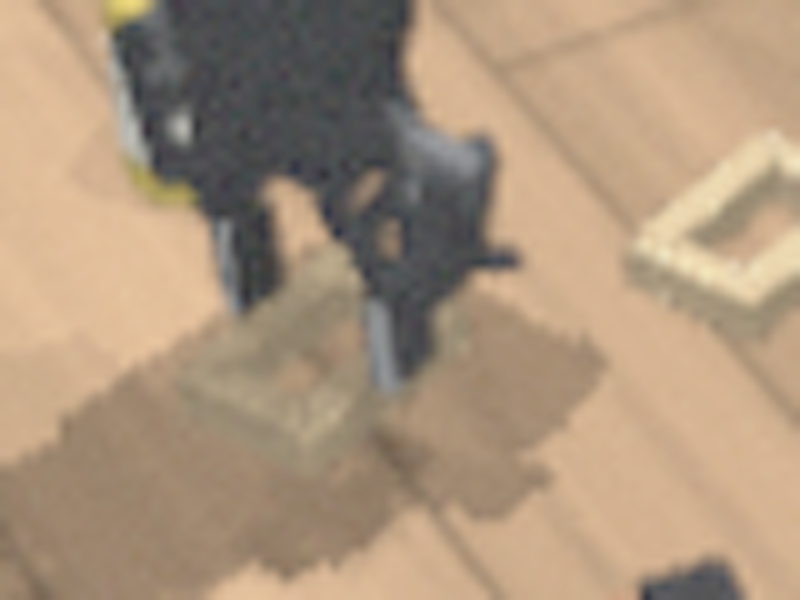

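```bash
python3 -m inch '[[-0.02,0,0,0,40],[-0.02,0,0,0,40],[-0.02,0,0,7.1,40],[-0.01,0,0,7.1,40],[0,0,0,7.1,40],[0,0,0,7.1,40],[0,0,0,7.1,40],[0,0,0,7.1,40]]'
python3 -m inch '[[0,0,0,7.1,40],[0,0,0,7.1,40],[0,0,0,7.1,40],[0,0,0,7.1,40],[0,0,0,7.1,40],[0,0,0,7.1,40],[0,0,0,7.1,40],[0,0,0,7.1,40]]'
python3 -m inch '[[0,0,0,7.1,40],[0,0,0,7.1,40],[0,0,0,7.1,40],[0,0,0,0,40]]'
python3 -c "
from h import *
P=cl(65,0,80); print(P); todo(P,-6.15)
"
```

```text
time: 6.15
position: [0.5049, 0.298, 0.0889]
orientation: [-2.485, 1.568, -2.808]
contact_force: [0.8, -0.2, -0.1]
opening: 0.622
time: 6.82
position: [0.5049, 0.298, 0.0887]
orientation: [-1.492, 1.568, -2.806]
contact_force: [0.5, 0.1, -0.4]
opening: 0.621
time: 7.15
position: [0.5049, 0.298, 0.0888]
orientation: [-1.111, 1.568, -2.792]
contact_force: [-0.0, -0.0, -0.9]
opening: 0.624
[0.54246356 0.04062591 0.08      ]
t 7.15 pos [0.5049 0.298  0.0888] head -6.32 tool delta mm [  9.   65.7 251.7] roll -0.17 F [-0.  -0.  -0.9] open 0.624 clamp [316.9  64.9  88.8] q6 0.45
```

```bash
python3 -m inch '[[0,0.0094,0.036,0,40],[0,0.0094,0.036,0,40],[0,0.0094,0.036,0,40],[0,0.0094,0.036,0,40],[0,0.0094,0.036,0,40],[0,0.0094,0.036,0,40],[0,0.0094,0.036,-0.2,40],[0,0,0,0,40]]'
python3 -c "
from h import *
P=cl(65,0,80); todo(P,-6.15)
b=snap('side','s11');a=snap('top','t11')
c=[cv2.resize(x[:,:,::-1],(400,400),interpolation=cv2.INTER_CUBIC) for x in(b['frame'][205:305,265:365],a['frame'][200:300,260:360])]
cv2.imwrite('pics/c13.png',np.hstack(c))"
```

```text
time: 7.82
position: [0.5446, 0.0353, 0.09]
orientation: [0.024, 1.569, -1.654]
contact_force: [-0.4, 0.0, -1.1]
opening: 0.622
t 7.82 pos [0.5446 0.0353 0.09  ] head -6.14 tool delta mm [10.  -2.7 -5.1] roll 0.01 F [-0.4  0.  -1.1] open 0.622 clamp [60.  -2.7 90. ] q6 -0.03
```

View pics/c13.png

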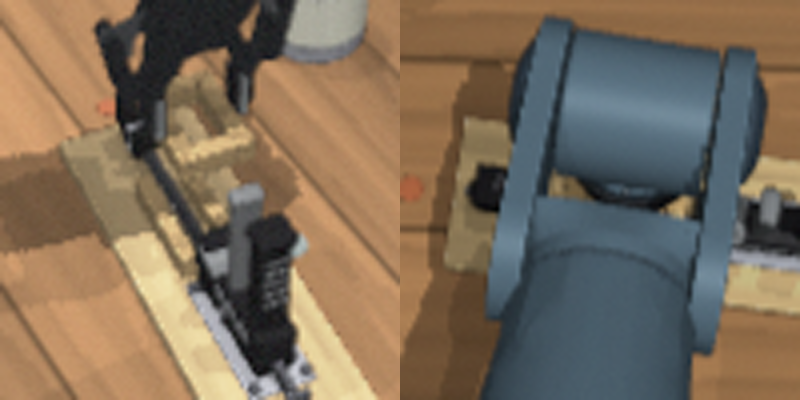

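```bash
python3 -m inch '[[0,-0.0015,-0.0035,0,40],[0,0,0,0,40],[0,0,0,0,40]]'
python3 -c "
from h import *
P=cl(65,0,80); todo(P,-6.15)
b=snap('side','s12')
c=cv2.resize(b['frame'][205:265,280:360,::-1],(800,600),interpolation=cv2.INTER_CUBIC)
cv2.imwrite('pics/c14.png',c)"
```

```text
time: 8.17
position: [0.5424, 0.0458, 0.0903]
orientation: [-1.694, 1.57, 2.917]
contact_force: [1.0, -0.3, 0.3]
opening: 0.621
t 8.17 pos [0.5424 0.0458 0.0903] head -5.84 tool delta mm [10.3  0.6  5.2] roll 0.31 F [ 1.  -0.3  0.3] open 0.621 clamp [70.2  0.6 90.3] q6 -0.02
```

View pics/c14.png

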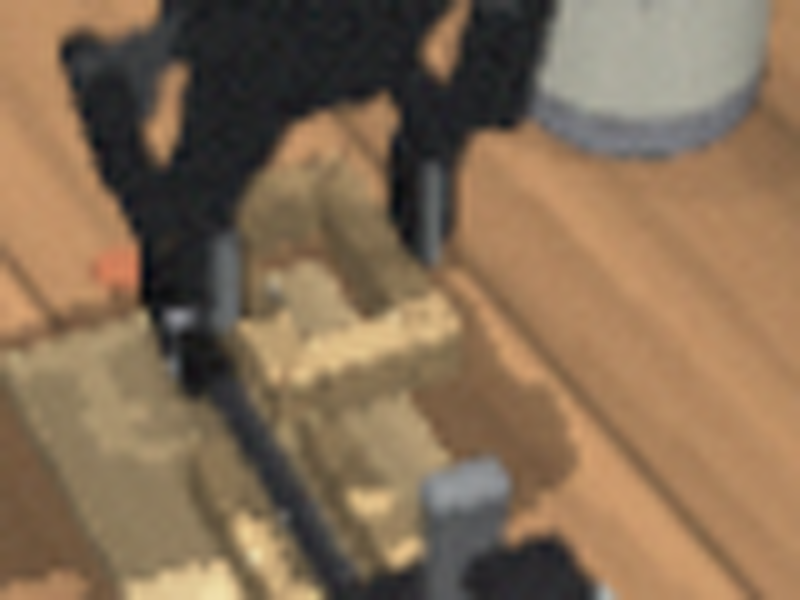

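```bash
python3 -c "
from h import *
d=load('s12')
for x in(30,110):
  for y in (28,-28):
    for z in (115,132,150): print(x,y,z,((proj(d,cl(x,y,z))-[280,205])*10).round(0))
"
```

```text
30 28 115 [278. 435.]
30 28 132 [278. 391.]
30 28 150 [277. 344.]
30 -28 115 [464. 376.]
30 -28 132 [466. 332.]
30 -28 150 [467. 285.]
110 28 115 [166. 250.]
110 28 132 [164. 206.]
110 28 150 [162. 159.]
110 -28 115 [346. 196.]
110 -28 132 [346. 152.]
110 -28 150 [346. 105.]
```

The frame is held, but pitched about 13° about the jaw axis (shoe-side end low). I'll lower it so that end meets the bearers first, then press it flat gently.

```bash
python3 -m inch '[[0.02,0,-0.002,0.3,40],[0.02,0,-0.002,0,40],[0.02,0,-0.001,0,40],[0.006,0,0,0,40],[0,0,0,0,40],[0,0,0,0,40],[0,0,0,0,40]]'
python3 -c "
from h import *
P=cl(65,0,10); todo(P,-6.15)
b=snap('side','s13')
c=cv2.resize(b['frame'][205:265,280:360,::-1],(800,600),interpolation=cv2.INTER_CUBIC)
cv2.imwrite('pics/c15.png',c)"
```

```text
time: 8.8
position: [0.5447, 0.0494, 0.0261]
orientation: [1.557, 1.568, -0.124]
contact_force: [-0.4, 0.0, -1.5]
opening: 0.62
t 8.8 pos [0.5447 0.0494 0.0261] head -6.28 tool delta mm [16.1 -1.3  9. ] roll -0.13 F [-0.4  0.  -1.5] open 0.62 clamp [74.  -1.2 26.1] q6 -0.01
```

View pics/c15.png

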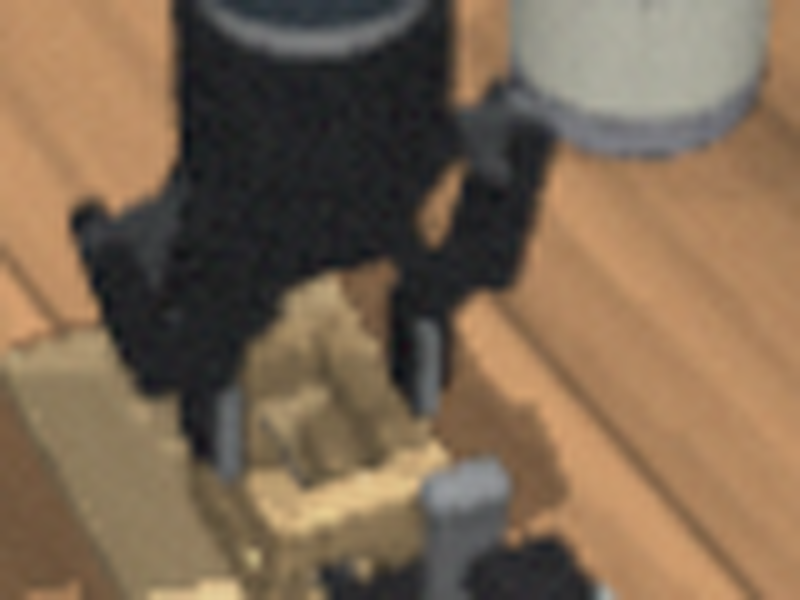

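```bash
python3 -m inch '[[0,-0.001,0.008,0,40],[0,0,0,0,40],[0.004,0,0,0,40],[0.004,0,0,0,40],[0,0,0,0,40],[0,0,0,0,40]]'
python3 -c "
from h import *
P=cl(65,0,10); todo(P,-6.15)"
```

```text
time: 9.35
position: [0.5411, 0.0416, 0.0161]
orientation: [-1.614, 1.57, 2.988]
contact_force: [0.1, 0.5, 0.5]
opening: 0.623
t 9.35 pos [0.5411 0.0416 0.0161] head -6.31 tool delta mm [6.1 1.5 0.8] roll -0.16 F [0.1 0.5 0.5] open 0.623 clamp [65.8  1.4 16.1] q6 -0.02
```

```bash
python3 -m inch '[[0.003,0.001,0,0,40],[0.002,0,0,0,40],[0,0,0,0,40]]'; python3 -m inch '[[0.003,0,0,0,40],[0,0,0,0,40]]'
python3 -c "
from h import *
P=cl(65,0,10); todo(P,-6.15)
b=snap('side','s14')
c=cv2.resize(b['frame'][205:265,280:360,::-1],(800,600),interpolation=cv2.INTER_CUBIC)
cv2.imwrite('pics/c16.png',c)"
```

```text
time: 9.6
position: [0.5423, 0.0415, 0.0111]
orientation: [-1.6, 1.57, 3.003]
contact_force: [-1.5, 0.2, -0.5]
opening: 0.62
time: 9.77
position: [0.543, 0.0414, 0.0097]
orientation: [-1.176, 1.571, -2.857]
contact_force: [-4.4, -0.1, 8.3]
opening: 0.622
t 9.77 pos [0.543  0.0414 0.0097] head -6.29 tool delta mm [-0.3 -0.5  0.9] roll -0.14 F [-4.4 -0.1  8.3] open 0.622 clamp [65.9 -0.5  9.7] q6 -0.02
```

View pics/c16.png

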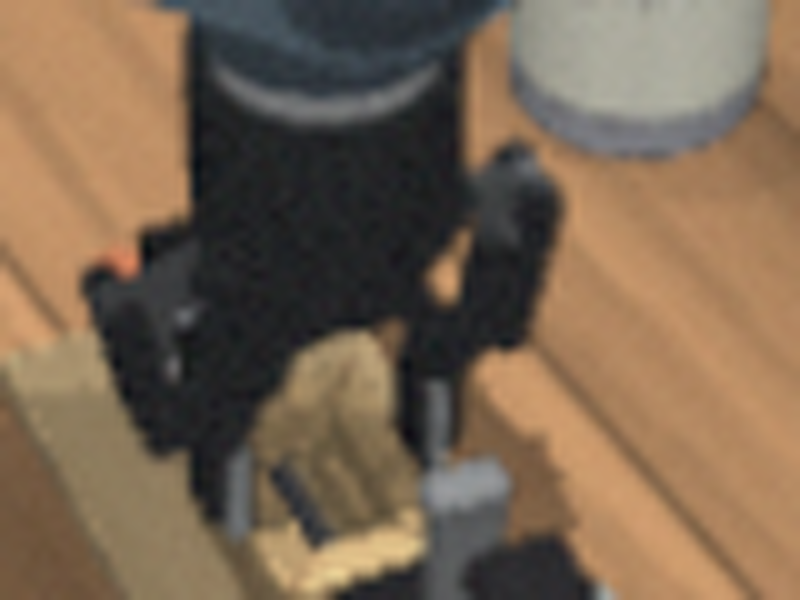

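```bash
python3 -c "
from h import *
d=load('s14')
for x in(26,106):
  for y in (28,-28):
    for z in (34,52,70): print(x,y,z,((proj(d,cl(x,y,z))-[280,205])*10).round(0))
"
```

```text
26 28 34 [286. 643.]
26 28 52 [285. 601.]
26 28 70 [285. 557.]
26 -28 34 [464. 583.]
26 -28 52 [466. 541.]
26 -28 70 [467. 498.]
106 28 34 [178. 457.]
106 28 52 [176. 414.]
106 28 70 [175. 371.]
106 -28 34 [350. 402.]
106 -28 52 [351. 360.]
106 -28 70 [351. 316.]
```

```bash
python3 -c "
from h import *
d=load('s14')
c=cv2.resize(d['frame'][232:267,293:338,::-1],(780,600),interpolation=cv2.INTER_LANCZOS4)
c=(255*np.clip(c/230.,0,1)**.6).astype(np.uint8)
cv2.imwrite('pics/c17.png',c)"
```

```text
(no output)
```

View pics/c17.png

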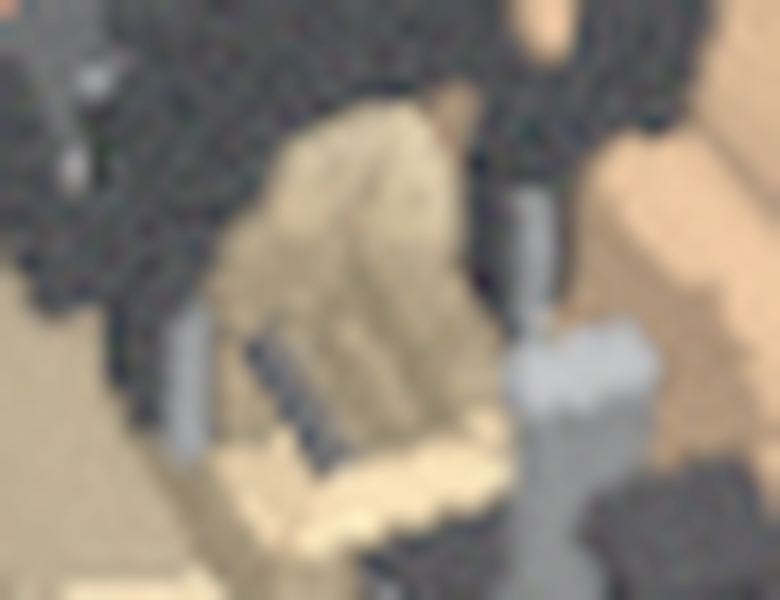

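```bash
python3 -m inch '[[0.002,0,0,0,40],[0.002,0,0,0,40],[0,0,0,0,40]]'
python3 -c "
from h import *
P=cl(65,0,10); todo(P,-6.15); print(r.sense()['wrist_torque'])"
```

```text
time: 10.07
position: [0.5431, 0.0414, 0.0094]
orientation: [-1.348, 1.568, -3.028]
contact_force: [-18.5, 0.7, 36.0]
opening: 0.624
t 10.07 pos [0.5431 0.0414 0.0094] head -6.26 tool delta mm [-0.6 -0.6  0.9] roll -0.11 F [-18.5   0.7  36. ] open 0.624 clamp [65.9 -0.6  9.4] q6 -0.02
[ 0.09787737  3.07489161 -0.08286446]
```

```bash
python3 -m inch '[[-0.003,0,0,0,40],[-0.001,0,0,0,40],[0,0,0,0,40]]'
python3 -c "
from h import *
P=cl(65,0,10); todo(P,-6.15); print(r.sense()['wrist_torque'])
b=snap('side','s15')
c=cv2.resize(b['frame'][232:267,293:338,::-1],(780,600),interpolation=cv2.INTER_LANCZOS4)
c=(255*np.clip(c/230.,0,1)**.6).astype(np.uint8)
cv2.imwrite('pics/c18.png',c)"
```

```text
time: 10.32
position: [0.5435, 0.0414, 0.0097]
orientation: [1.611, 1.569, -0.07]
contact_force: [-1.0, -0.4, 7.5]
opening: 0.62
t 10.32 pos [0.5435 0.0414 0.0097] head -6.3 tool delta mm [-0.3 -0.9  0.9] roll -0.15 F [-1.  -0.4  7.5] open 0.62 clamp [65.9 -0.9  9.7] q6 -0.02
[0.08931231 0.37226562 0.01889776]
```

View pics/c18.png

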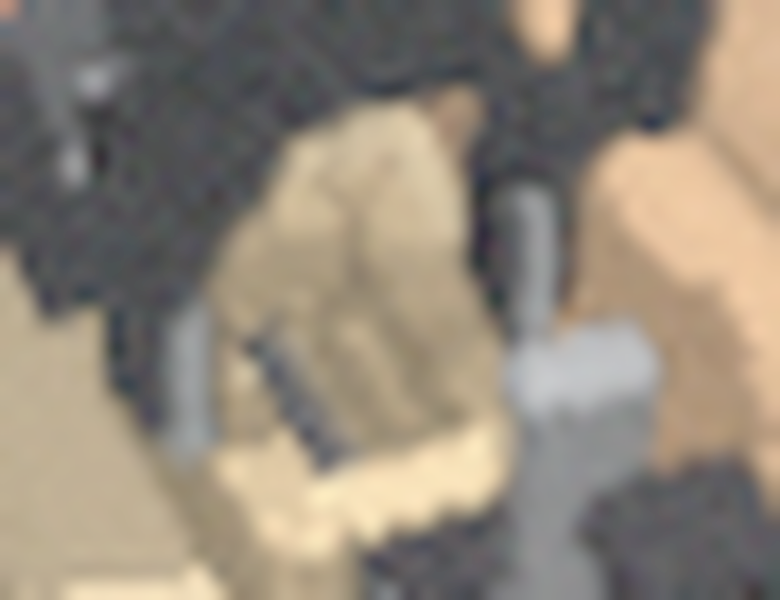

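```bash
python3 -m inch '[[0,0,0,0,75],[0,0,0,0,85],[0,0,0,0,100],[0,0,0,0,100],[0,0,0,0,100],[0,0,0,0,100]]'
python3 -c "
from h import *
P=cl(65,0,10); todo(P,-6.15)"; python3 -m inch '[[-0.015,0,0,0,100],[-0.03,0,0,0,100],[-0.03,0,0,0,100],[-0.04,0,0,0,100],[-0.03,0,0,0,100],[0,0,0,0,100]]'
python3 -c "
from h import *
todo(cl(-50,0,100),83.85)
b=snap('side','s16')
c=cv2.resize(b['frame'][220:295,280:380,::-1],(800,600),interpolation=cv2.INTER_CUBIC)
cv2.imwrite('pics/c19.png',c)"
```

```text
time: 10.87
position: [0.5424, 0.0414, 0.0084]
orientation: [-1.61, 1.57, 2.993]
contact_force: [-0.4, 0.1, 0.0]
opening: 0.999
t 10.87 pos [0.5424 0.0414 0.0084] head -6.31 tool delta mm [-1.6  0.1  0.8] roll -0.16 F [-0.4  0.1  0. ] open 0.999 clamp [65.8  0.1  8.4] q6 -0.02
time: 11.37
position: [0.5473, 0.0409, 0.1616]
orientation: [1.55, 1.557, -0.13]
contact_force: [0.8, -0.8, 0.8]
opening: 1.0
t 11.37 pos [0.5473 0.0409 0.1616] head -6.3 tool delta mm [ 61.5  -5.3 115.8] roll -90.15 F [ 0.8 -0.8  0.8] open 1.0 clamp [ 65.8  -4.8 161.6] q6 -0.02
```

View pics/c19.png

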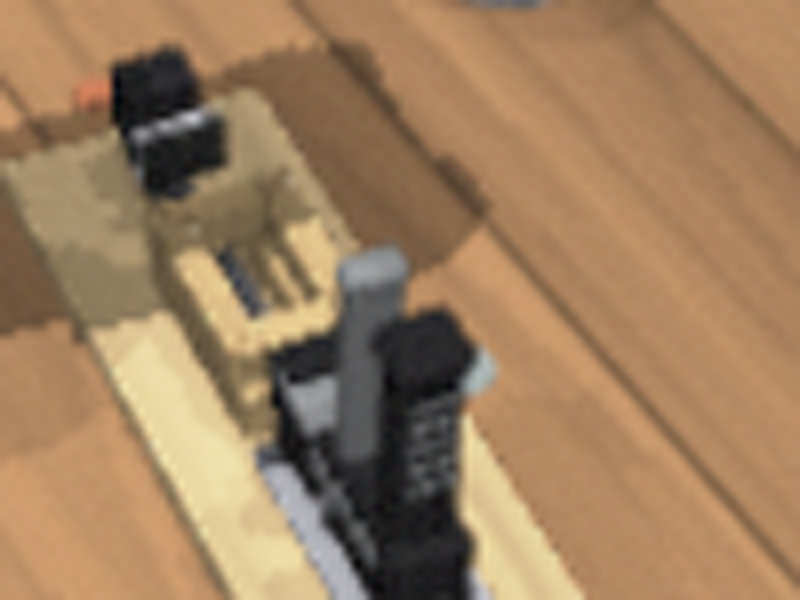

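```bash
python3 -m inch '[[-0.01,0,0,-7,100],[0,0,0,-7,100],[0,0,0,-7,100],[0,0,0,-7,100],[0,0,0,-7,100],[0,0,0,-7,100],[0,0,0,-7,100],[0,0,0,-7,100]]'
python3 -m inch '[[0,0,0,-7,100],[0,0,0,-7,100],[0,0,0,-7,100],[0,0,0,-7,100],[0,-0.025,0,-6,100],[0,-0.03,0,0,100],[0,-0.03,0,0,100],[0,-0.03,0,0,100]]'
python3 -m inch '[[0,0,0,0,100],[0,0,0,0,100]]'
python3 -c "
from h import *
todo(cl(-50,0,69),83.85)
b=snap('side','s17');t=snap('top','t17')
cv2.imwrite('pics/c20.png',np.hstack([cv2.resize(x[:,:,::-1],(400,600),interpolation=cv2.INTER_CUBIC) for x in (b['frame'][205:295,290:350],t['frame'][200:290,270:330])]))"
```

```text
time: 12.08
position: [0.5415, 0.0416, 0.1617]
orientation: [-2.57, 1.568, 3.016]
contact_force: [0.1, 0.8, -0.1]
opening: 1.0
time: 12.75
position: [0.5261, -0.0731, 0.1618]
orientation: [2.904, 1.568, 2.795]
contact_force: [0.4, 0.7, 0.2]
opening: 0.997
time: 12.92
position: [0.5264, -0.0733, 0.1621]
orientation: [2.821, 1.568, 2.708]
contact_force: [-1.2, -0.5, -0.6]
opening: 1.003
t 12.92 pos [ 0.5264 -0.0733  0.1621] head 83.54 tool delta mm [93.1 -0.1  4. ] roll -0.31 F [-1.2 -0.5 -0.6] open 1.003 clamp [-49.9   3.8 162.1] q6 -1.81
```

View pics/c20.png

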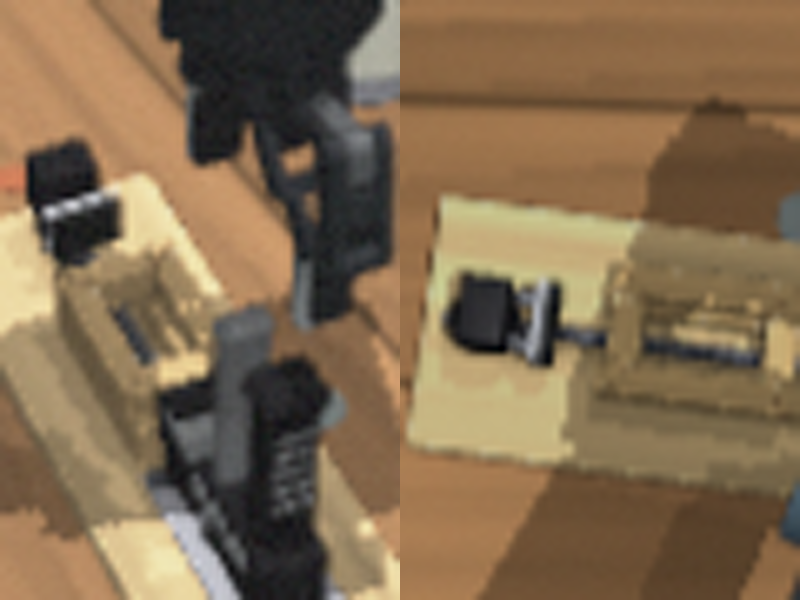

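View pics/s17.png

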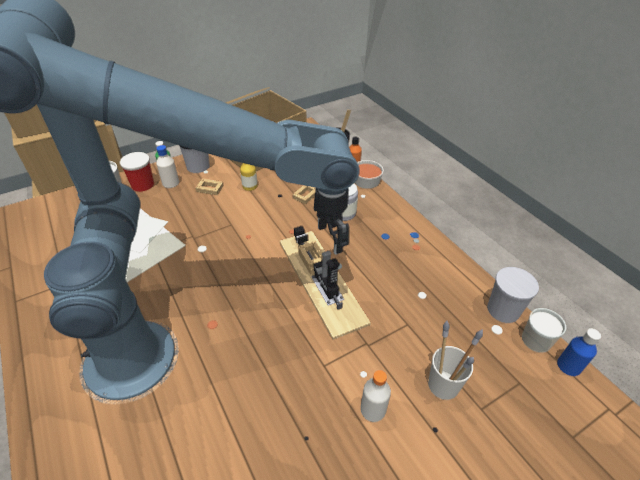

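```bash
python3 -c "
from h import *
t=load('t17');b=load('s17')
u=lambda x,y:(270+(x-400)/6.667-.4,200+y/6.667-.4)
for c in[(612,262),(593,395),(775,420),(770,285)]: print('top',c,icl(onz(t,*u(*c),.052)).round(1))
v=lambda x,y:(290+x/6.667-.4,205+y/6.667-.4)
for c in[(60,290),(155,395),(162,245),(215,330),(152,455)]: print('side',c,icl(onz(b,*v(*c),.052)).round(1))
c=[cv2.resize(x[:,:,::-1],(800,600),interpolation=cv2.INTER_LANCZOS4) for x in (b['frame'][237:273,290:338],t['frame'][228:273,285:345])]
cv2.imwrite('pics/c21.png',(255*np.clip(c[0]/230.,0,1)**.6));cv2.imwrite('pics/c22.png',(255*np.clip(c[1]/200.,0,1)**.6))
"
```

```text
top (612, 262) [111.4 -29.   52. ]
top (593, 395) [111.5  28.   52. ]
top (775, 420) [34.7 28.2 52. ]
top (770, 285) [ 44.2 -28.2  52. ]
side (60, 290) [98.6 28.  52. ]
side (155, 395) [25.2 15.1 52. ]
side (162, 245) [105.9 -24.2  52. ]
side (215, 330) [ 49.2 -23.9  52. ]
side (152, 455) [-4.8 29.8 52. ][ WARN:0@0.562] global loadsave.cpp:1063 imwrite_ Unsupported depth image for selected encoder is fallbacked to CV_8U.
```

View pics/c21.png

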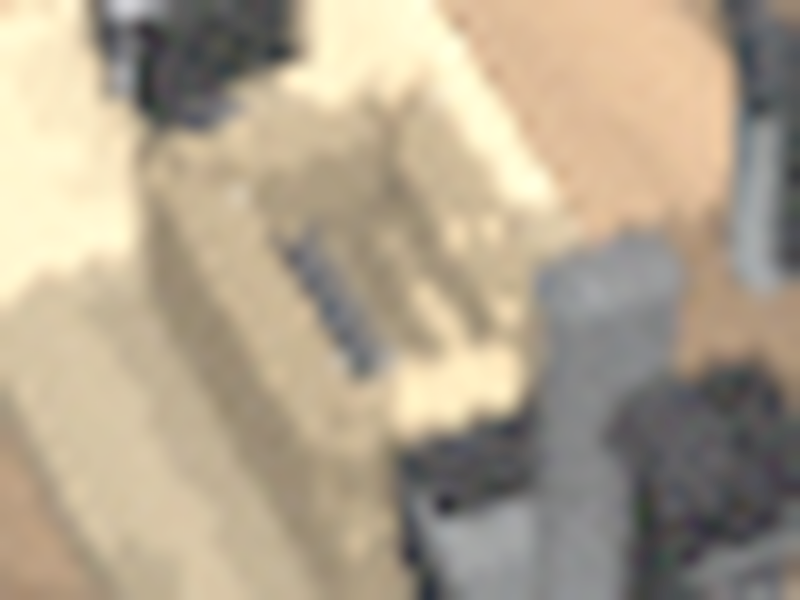

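View pics/c22.png

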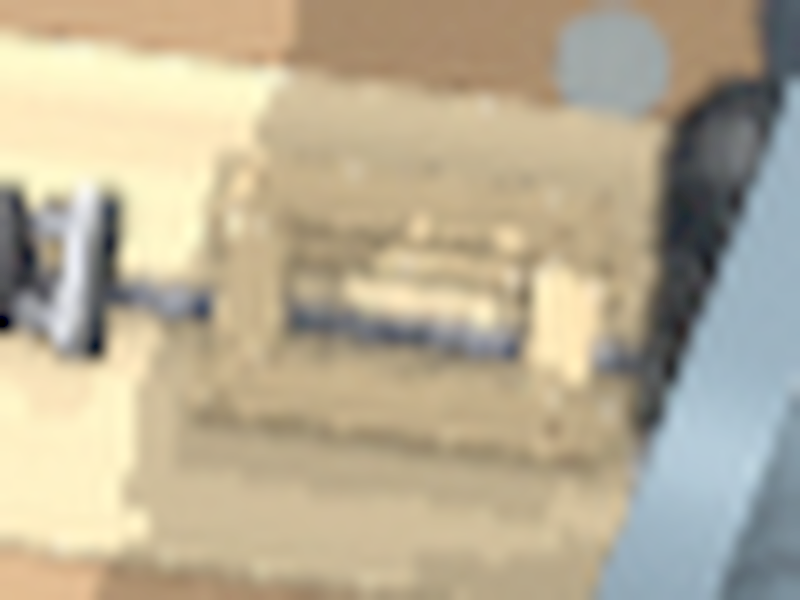

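```bash
python3 -c "
from h import *
t=load('t17');b=load('s17')
u=lambda x,y:(285+x/13.33-.46,228+y/13.33-.46)
v=lambda x,y:(290+x/16.67-.47,237+y/16.67-.47)
for n,a,c in[('far-',(232,165),(400,90)),('far+',(198,400),(155,185)),('near+',(590,462),(330,450))]:
    P,e=tri(t,u(*a),b,v(*c)); print(n,icl(P).round(1),e)
print([icl(onz(t,*u(*p),.052)).round(1) for p in[(232,165),(198,400),(590,462),(612,262)]])
print([icl(onz(b,*v(*p),.052)).round(1) for p in[(400,90),(155,185),(330,450),(530,370)]])
"
```

```text
far- [110.1 -26.2  45.2] 0.0024877552023257394
far+ [110.2  22.7  40.9] 4.6901813035573115e-05
near+ [26.6 26.  56.7] 0.0012716693080115206
[array([109.5, -26.3,  52. ]), array([109.6,  24. ,  52. ]), array([26.7, 26. , 52. ]), array([ 27.5, -16.6,  52. ])]
[array([104.1, -22.2,  52. ]), array([100.1,  26.6,  52. ]), array([30.4, 23.7, 52. ]), array([ 33.4, -15. ,  52. ])]
```

```bash
python3 -c "
from h import *
t=load('t17');b=load('s17')
# reference: board corners at z=.012 and jaw shoe top
for n,d in(('t',t),('s',b)):
  for nm,P in [('boardfar-',(190,-55,12)),('boardfar+',(190,55,12)),('bearer',None)]:
    if P: print(n,nm,proj(d,cl(*P)).round(1))
def ov(d,o,sc,sz,f):
  c=cv2.resize(d['frame'][o[1]:o[1]+sz[1],o[0]:o[0]+sz[0],::-1],(800,600),interpolation=cv2.INTER_LANCZOS4); c=(255*np.clip(c/220.,0,1)**.6).astype(np.uint8)
  q=lambda P:tuple(int(round(k)) for k in ((proj(d,cl(*P))-o+.5)*sc))
  for col,zz in(((0,0,255),52),((0,255,0),34)):
    cs=[q((x,y,zz)) for x,y in((28,28),(108,28),(108,-28),(28,-28))]
    for i in range(4): cv2.line(c,cs[i],cs[(i+1)%4],col,1)
  cs=[q((x,y,12)) for x,y in((-190,55),(190,55),(190,-55),(-190,-55))]
  for i in range(4): cv2.line(c,cs[i],cs[(i+1)%4],(255,0,0),1)
  for z in (36,60):cv2.line(c,q((136,-17,z)),q((136,17,z)),(255,0,255),1)
  cv2.imwrite(f,c)
ov(b,(284,225),800/64,(64,48),'pics/o1.png');ov(t,(265,222),800/80,(80,60),'pics/o2.png')
"
```

```text
t boardfar- [276.1 228.9]
t boardfar+ [270.4 266.3]
s boardfar- [311.9 230.3]
s boardfar+ [279.5 240.3]
```

View pics/o1.png

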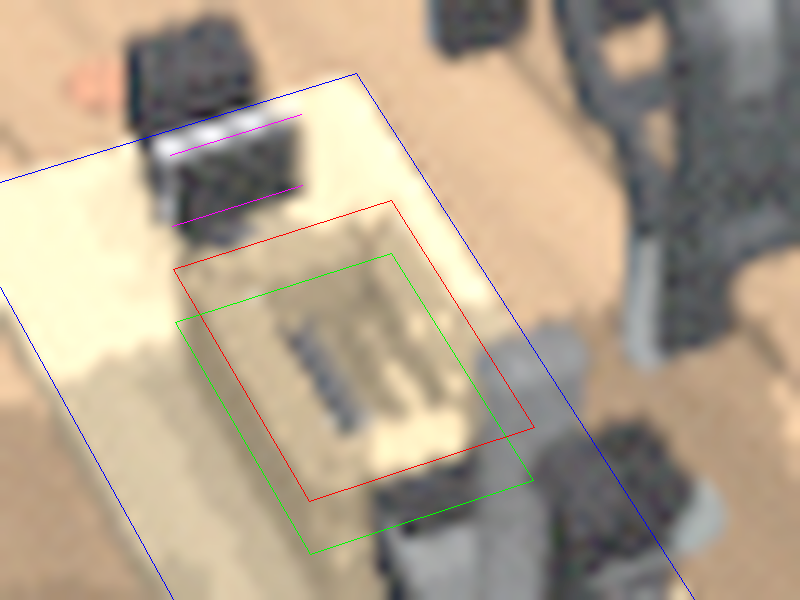

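View pics/o2.png

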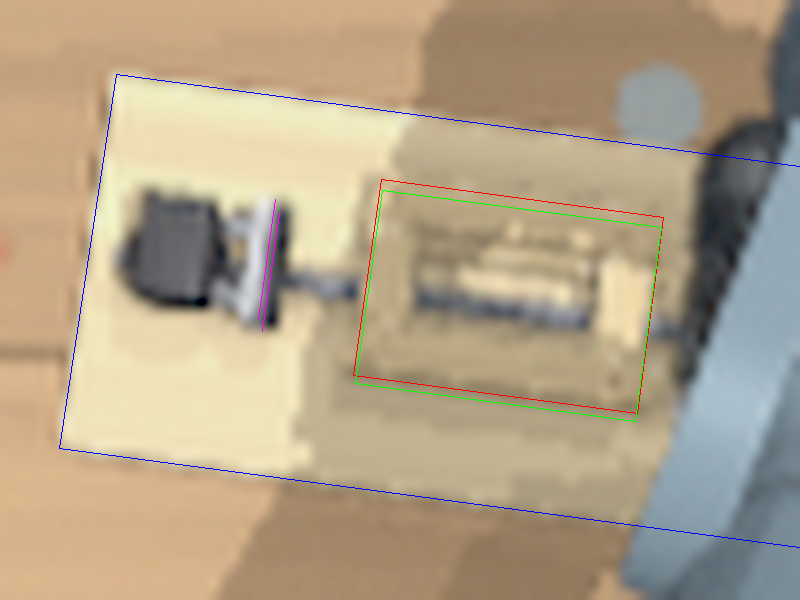

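Step 1 looks good: the predicted outline of a flat frame (centre x≈68, y≈0) matches both views. Now to the trigger.

```bash
python3 -m inch '[[0.02,0,0.004,-0.3,100],[0.018,0,0,0,100],[0,0,0,0,100],[0,0,0,0,100]]'
python3 -c "
from h import *
todo(cl(-50,0,69),83.85)
b=snap('side','s18')
c=cv2.resize(b['frame'][205:295,285:405,::-1],(800,600),interpolation=cv2.INTER_CUBIC)
cv2.imwrite('pics/c23.png',(255*np.clip(c/230.,0,1)**.6).astype(np.uint8))"
```

```text
time: 13.35
position: [0.5304, -0.0715, 0.1245]
orientation: [2.862, 1.568, 2.759]
contact_force: [0.8, 0.6, -0.6]
opening: 0.997
t 13.35 pos [ 0.5304 -0.0715  0.1245] head 84.08 tool delta mm [55.5 -2.3  0.1] roll 0.23 F [ 0.8  0.6 -0.6] open 0.997 clamp [-47.8  -0.  124.5] q6 -1.81
```

View pics/c23.png

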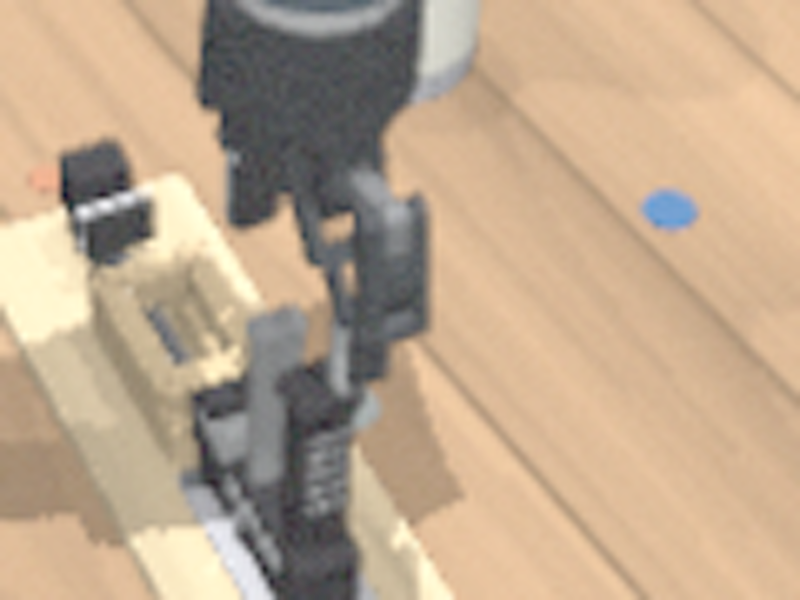

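```bash
python3 -c "
from h import *
d=load('s18')
for z in (150,160,170):
  for x in(-48+47,-48-47): print(z,x,((proj(d,cl(x,0,z))-[285,205])*6.667).round(0))
# lever top
print([((proj(d,cl(x,y,z))-[285,205])*6.667).round(0) for x,y,z in((-29,11,145),(-29,-11,145),(-67,0,148),(-77,-13,148),(-57,13,148))])
"
```

```text
150 -1 [248. 260.]
150 -95 [353. 423.]
160 -1 [248. 242.]
160 -95 [354. 405.]
170 -1 [248. 224.]
170 -95 [355. 387.]
[array([252., 323.]), array([303., 307.]), array([320., 376.]), array([362., 383.]), array([278., 368.])]
```

```bash
python3 -m inch '[[0.015,-0.002,0,0,100],[0.015,0,0,0,100],[0.015,0,0,0,100],[0.012,0,0,0,100],[0,0,0,0,100],[0,0,0,0,100]]'
python3 -c "
from h import *
todo(cl(-50,0,69),83.85)
b=snap('side','s19')
c=cv2.resize(b['frame'][205:295,285:405,::-1],(800,600),interpolation=cv2.INTER_CUBIC)
cv2.imwrite('pics/c24.png',(255*np.clip(c/230.,0,1)**.6).astype(np.uint8))"
```

```text
time: 13.9
position: [0.5313, -0.0747, 0.069]
orientation: [2.738, 1.571, 2.633]
contact_force: [-0.0, 0.5, 0.7]
opening: 0.996
t 13.9 pos [ 0.5313 -0.0747  0.069 ] head 84.01 tool delta mm [ 0.   0.9 -1.3] roll 0.16 F [-0.   0.5  0.7] open 0.996 clamp [-50.9  -1.3  69. ] q6 -1.82
```

View pics/c24.png

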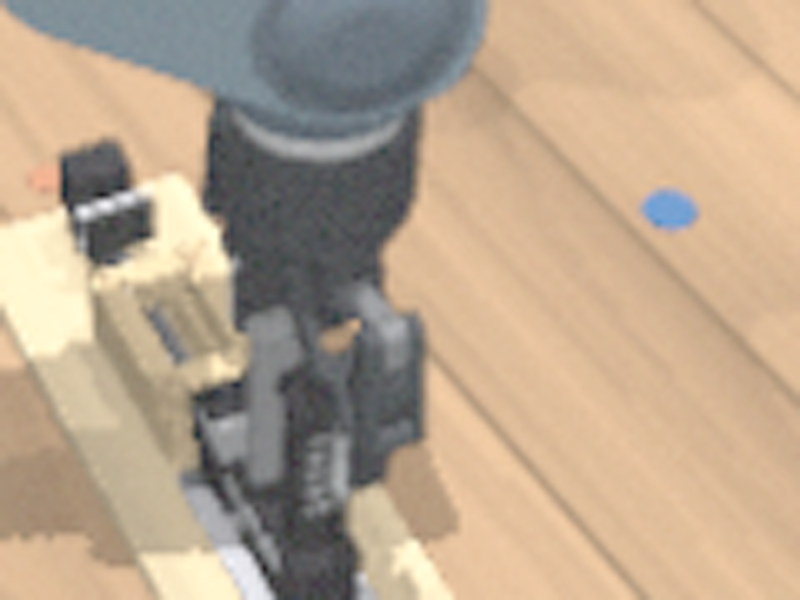

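```bash
python3 -m inch '[[0,0,0.001,0,68],[0,0,0,0,68],[0,0,0,0,68],[0,0,0,0,68],[0,0,0,0,68],[0,0,0,0,68]]'
python3 -c "
from h import *
todo(cl(-50,0,69),83.85)"; python3 -m inch '[[0,-0.004,0,0,68],[0,-0.002,0,0,68],[0,0,0,0,68],[0,0,0,0,68]]'
python3 -c "
from h import *
todo(cl(-50,0,69),83.85)"
```

```text
time: 14.45
position: [0.5322, -0.075, 0.0688]
orientation: [-0.358, 1.571, -0.463]
contact_force: [1.1, 0.2, 0.1]
opening: 0.679
t 14.45 pos [ 0.5322 -0.075   0.0688] head 83.99 tool delta mm [-0.2  1.1 -2.2] roll 0.14 F [1.1 0.2 0.1] open 0.679 clamp [-51.1  -2.2  68.8] q6 -1.82
time: 14.78
position: [0.5315, -0.0809, 0.0688]
orientation: [1.848, 1.57, 1.743]
contact_force: [-0.1, 4.0, 2.1]
opening: 0.681
t 14.78 pos [ 0.5315 -0.0809  0.0688] head 83.98 tool delta mm [-0.2  7.  -2.1] roll 0.13 F [-0.1  4.   2.1] open 0.681 clamp [-57.   -2.1  68.8] q6 -1.83
```

```bash
python3 -m inch '[[0,-0.003,-0.002,0,68],[0,-0.003,0,0,68],[0,0,0,0,68]]'
python3 -c "
from h import *
todo(cl(-72,0,69),83.85)"; python3 -m inch '[[0,-0.003,0,0,68],[0,-0.003,0,0,68],[0,0,0,0,68],[0,0,0,0,68]]'
python3 -c "
from h import *
todo(cl(-72,0,69),83.85)
b=snap('side','s20')
c=cv2.resize(b['frame'][205:295,285:405,::-1],(800,600),interpolation=cv2.INTER_CUBIC)
cv2.imwrite('pics/c25.png',(255*np.clip(c/230.,0,1)**.6).astype(np.uint8))"
```

```text
time: 15.03
position: [0.5296, -0.0869, 0.0689]
orientation: [0.045, 1.569, -0.06]
contact_force: [2.6, 3.2, 0.2]
opening: 0.68
t 15.03 pos [ 0.5296 -0.0869  0.0689] head 83.96 tool delta mm [-0.1 -8.8 -0.9] roll 0.11 F [2.6 3.2 0.2] open 0.68 clamp [-63.2  -0.9  68.9] q6 -1.84
time: 15.37
position: [0.5285, -0.0926, 0.0686]
orientation: [0.307, 1.57, 0.202]
contact_force: [2.7, 4.5, -1.3]
opening: 0.68
t 15.37 pos [ 0.5285 -0.0926  0.0686] head 83.97 tool delta mm [-0.4 -3.  -0.4] roll 0.12 F [ 2.7  4.5 -1.3] open 0.68 clamp [-69.   -0.4  68.6] q6 -1.85
```

View pics/c25.png

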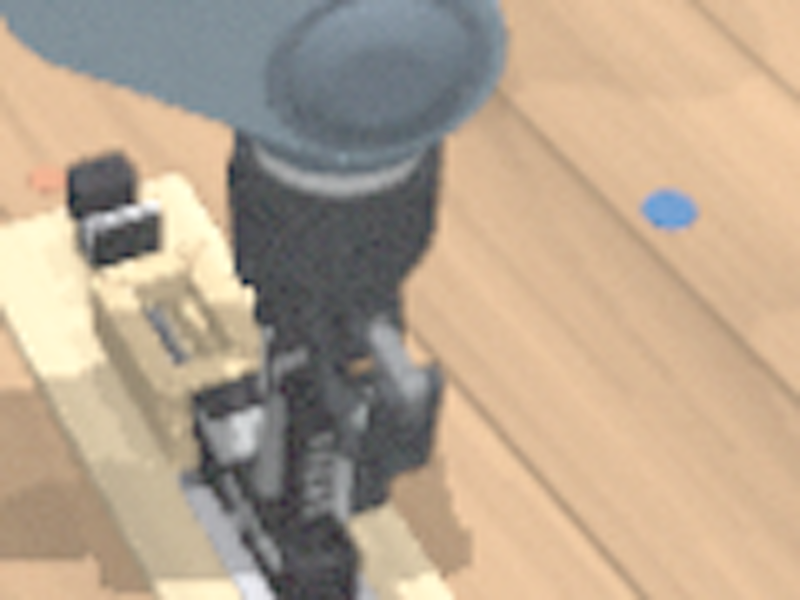

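```bash
cat >> h.py <<'E'
def jaw(tag):
    t=snap('top','t'+tag); 
    # dark jaw block + bright stripe: intensity profile along bar line at height z=.06, both +-8mm lateral
    xs=np.arange(60,175,.5); acc=[]
    for y in np.arange(-12,13,2):
        uv=np.array([proj(t,cl(x,y,60)) for x in xs]).astype(np.float32)
        acc.append(cv2.remap(t['frame'],uv[:,0][None],uv[:,1][None],cv2.INTER_CUBIC)[0].max(1).astype(float))
    sat=np.mean(acc,0); return xs,sat
E
python3 -m inch '[[0,-0.004,0,0,68],[0,0,0,0,68],[0,0.012,0,0,68],[0,0.013,0,0,68],[0,0,0,0,68],[0,0,0,0,68]]'
python3 - <<'E'
from h import *
todo(cl(-50,0,69),83.85)
x,s1=jaw('21')
t=load('t17')
print([(a,int(b)) for a,b in zip(x[::6],s1[::6])])
b=snap('side','s21')
c=[cv2.resize(q[:,:,::-1],(400,400),interpolation=cv2.INTER_CUBIC) for q in(b['frame'][220:270,285:335],load('t21')['frame'][225:275,270:320])]
cv2.imwrite('pics/c26.png',np.hstack(c))
E
```

```text
time: 15.92
position: [0.5301, -0.0717, 0.0687]
orientation: [-1.864, 1.568, -1.967]
contact_force: [-1.0, -2.7, 0.5]
opening: 0.675
t 15.92 pos [ 0.5301 -0.0717  0.0687] head 84.09 tool delta mm [-0.3 -2.   0.2] roll 0.24 F [-1.  -2.7  0.5] open 0.675 clamp [-48.    0.2  68.7] q6 -1.81
[(np.float64(60.0), 102), (np.float64(63.0), 88), (np.float64(66.0), 86), (np.float64(69.0), 90), (np.float64(72.0), 94), (np.float64(75.0), 90), (np.float64(78.0), 87), (np.float64(81.0), 89), (np.float64(84.0), 84), (np.float64(87.0), 85), (np.float64(90.0), 86), (np.float64(93.0), 90), (np.float64(96.0), 144), (np.float64(99.0), 190), (np.float64(102.0), 199), (np.float64(105.0), 196), (np.float64(108.0), 148), (np.float64(111.0), 89), (np.float64(114.0), 142), (np.float64(117.0), 154), (np.float64(120.0), 57), (np.float64(123.0), 29), (np.float64(126.0), 99), (np.float64(129.0), 175), (np.float64(132.0), 86), (np.float64(135.0), 91), (np.float64(138.0), 66), (np.float64(141.0), 33), (np.float64(144.0), 51), (np.float64(147.0), 52), (np.float64(150.0), 50), (np.float64(153.0), 48), (np.float64(156.0), 46), (np.float64(159.0), 40), (np.float64(162.0), 51), (np.float64(165.0), 108), (np.float64(168.0), 174), (np.float64(171.0), 198), (np.float64(174.0), 200)]
```

View pics/c26.png

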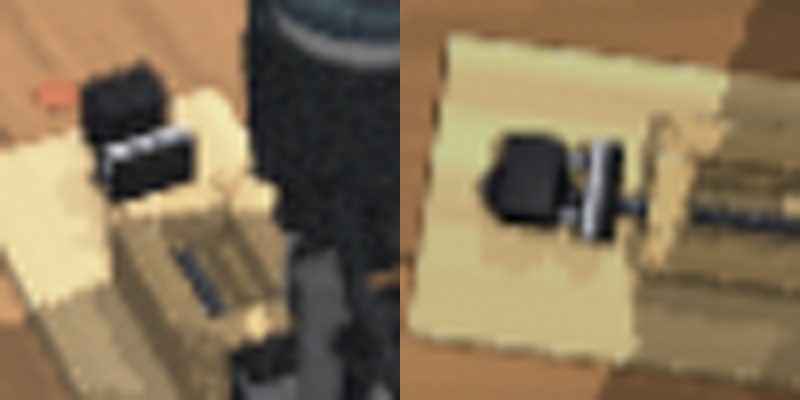

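```bash
cat >> h.py <<'E'
def jpos(tag,take=True):
    if take: xs,s=jaw(tag)
    else:
        t=load('t'+tag); g=optics.grab_frame
        xs=np.arange(60,175,.5); acc=[]
        for y in np.arange(-12,13,2):
            uv=np.array([proj(t,cl(x,y,60)) for x in xs]).astype(np.float32)
            acc.append(cv2.remap(t['frame'],uv[:,0][None],uv[:,1][None],cv2.INTER_CUBIC)[0].max(1).astype(float))
        s=np.mean(acc,0)
    m=(xs>112)&(xs<150); k=np.where(m)[0]; i=k[np.argmax(s[k]*(s[k]<250)*((np.roll(s,12)[k]<80)|(np.roll(s,10)[k]<80)))]
    w=slice(i-6,i+7); b=np.clip(s[w]-90,0,None); return (xs[w]*b).sum()/b.sum()
E
python3 - <<'E'
from h import *
print(jpos('17',False),jpos('21',False))
E
python3 -m inch '[[0,-0.013,0,0,68],[0,-0.011,0,0,68],[0,0,0,0,68]]'
python3 -c "
from h import *
todo(cl(-72,0,69),83.85)"
```

```text
139.16332700972256 128.74599298772856
time: 16.27
position: [0.5275, -0.0959, 0.0683]
orientation: [2.204, 1.569, 2.098]
contact_force: [0.6, 5.0, 0.5]
opening: 0.682
t 16.27 pos [ 0.5275 -0.0959  0.0683] head 83.94 tool delta mm [-0.7  0.3  0.2] roll 0.09 F [0.6 5.  0.5] open 0.682 clamp [-72.3   0.2  68.3] q6 -1.86
```

```bash
python3 -m inch '[[0,0.011,0,0,68],[0,0.011,0,0,68],[0,0,0,0,68],[0,0,0,0,68]]'
python3 -c "
from h import *
todo(cl(-72,0,69),83.85); print(jpos('22'))"
python3 -m inch '[[0,-0.011,0,0,68],[0,-0.011,0,0,68],[0,0,0,0,68]]'
python3 -c "
from h import *
todo(cl(-72,0,69),83.85); 
b=snap('side','s23');t=snap('top','t23')
c=[cv2.resize(q[:,:,::-1],(400,400),interpolation=cv2.INTER_CUBIC) for q in(b['frame'][220:270,285:335],t['frame'][225:275,270:320])]
cv2.imwrite('pics/c27.png',np.hstack(c))"
```

```text
time: 16.6
position: [0.5304, -0.0728, 0.0688]
orientation: [-0.882, 1.57, -0.985]
contact_force: [-0.5, 0.3, -1.3]
opening: 0.679
t 16.6 pos [ 0.5304 -0.0728  0.0688] head 84.1 tool delta mm [ -0.2 -22.9  -0.3] roll 0.25 F [-0.5  0.3 -1.3] open 0.679 clamp [-49.1  -0.2  68.8] q6 -1.82
120.22305749338467
time: 16.9
position: [0.5276, -0.0963, 0.0683]
orientation: [2.219, 1.569, 2.113]
contact_force: [-0.3, 3.0, -0.5]
opening: 0.682
t 16.9 pos [ 0.5276 -0.0963  0.0683] head 83.92 tool delta mm [-0.7  0.7  0.2] roll 0.07 F [-0.3  3.  -0.5] open 0.682 clamp [-72.7   0.2  68.3] q6 -1.86
```

View pics/c27.png

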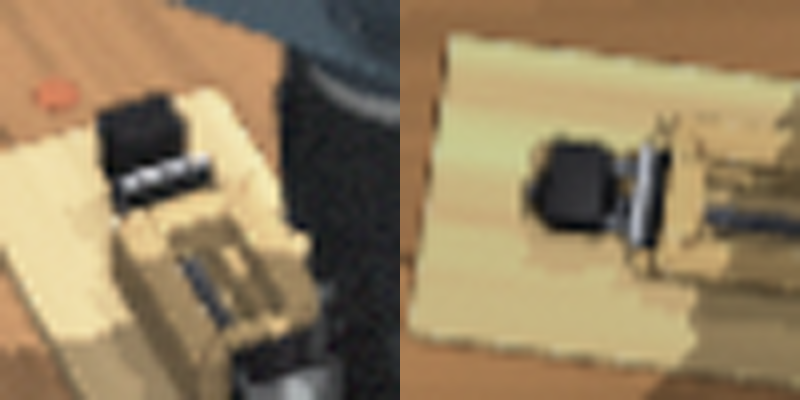

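The shoe has reached the frame's far end and the frame is about to slide to the near jaw. From here I'll squeeze in smaller steps and watch the force.

```bash
python3 -m inch '[[0,0.011,0,0,68],[0,0.012,0,0,68],[0,0,0,0,68],[0,0,0,0,68]]'
python3 -m inch '[[0,-0.008,0,0,68],[0,-0.005,0,0,68],[0,0,0,0,68],[0,0,0,0,68]]'
python3 -c "
from h import *
todo(cl(-72,0,69),83.85)"
python3 -m inch '[[0,-0.002,0,0,68],[0,-0.002,0,0,68],[0,0,0,0,68]]'
python3 -c "
from h import *
todo(cl(-72,0,69),83.85)
b=snap('side','s24');t=snap('top','t24')
c=[cv2.resize(q[:,:,::-1],(400,400),interpolation=cv2.INTER_CUBIC) for q in(b['frame'][225:275,290:340],t['frame'][225:275,280:330])]
cv2.imwrite('pics/c28.png',np.hstack(c))"
```

```text
time: 17.33
position: [0.5306, -0.0719, 0.0689]
orientation: [-0.215, 1.57, -0.319]
contact_force: [-0.7, 0.4, 0.3]
opening: 0.682
time: 17.67
position: [0.5289, -0.086, 0.0687]
orientation: [1.942, 1.57, 1.836]
contact_force: [0.3, 2.1, 1.0]
opening: 0.682
t 17.67 pos [ 0.5289 -0.086   0.0687] head 83.94 tool delta mm [-0.3 -9.6 -0.1] roll 0.09 F [0.3 2.1 1. ] open 0.682 clamp [-62.4  -0.1  68.7] q6 -1.84
time: 17.92
position: [0.5285, -0.0895, 0.0685]
orientation: [1.695, 1.57, 1.589]
contact_force: [1.4, 4.2, -0.0]
opening: 0.678
t 17.92 pos [ 0.5285 -0.0895  0.0685] head 83.96 tool delta mm [-0.5 -6.1 -0.1] roll 0.11 F [ 1.4  4.2 -0. ] open 0.678 clamp [-65.9  -0.1  68.5] q6 -1.85
```

View pics/c28.png

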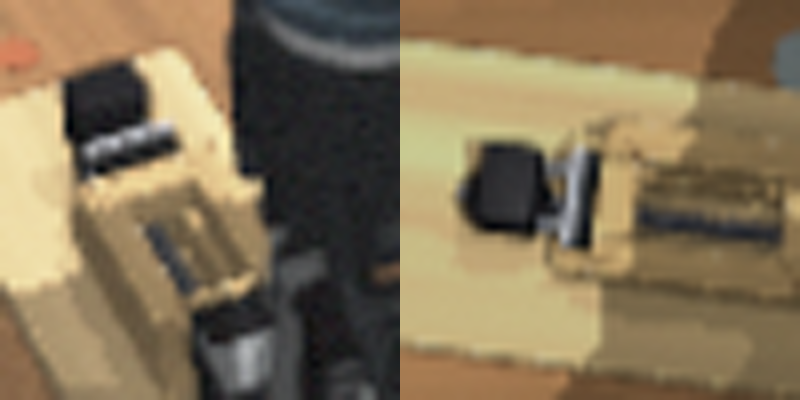

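```bash
python3 -m inch '[[0,-0.002,0,0,68],[0,-0.001,0,0,68],[0,0,0,0,68]]'; python3 -m inch '[[0,-0.002,0,0,68],[0,0,0,0,68]]'; python3 -m inch '[[0,-0.0015,0,0,68],[0,0,0,0,68]]'
python3 -c "
from h import *
todo(cl(-72,0,69),83.85);print(jpos('25'))"
```

```text
time: 18.27
position: [0.5282, -0.0923, 0.0683]
orientation: [1.692, 1.57, 1.586]
contact_force: [1.8, 5.0, -2.2]
opening: 0.679
time: 18.43
position: [0.5279, -0.094, 0.0682]
orientation: [1.765, 1.569, 1.659]
contact_force: [2.1, 6.5, -2.2]
opening: 0.681
time: 18.6
position: [0.5277, -0.0951, 0.0681]
orientation: [1.739, 1.569, 1.633]
contact_force: [1.3, 7.4, -1.4]
opening: 0.679
t 18.6 pos [ 0.5277 -0.0951  0.0681] head 83.97 tool delta mm [-0.9 -0.4  0.1] roll 0.12 F [ 1.3  7.4 -1.4] open 0.679 clamp [-71.6   0.1  68.1] q6 -1.86
147.51162950257287
```

Contact is made: force rises about 0.8 N/mm from tool x≈-68. There is little stroke left, so I'll release and re-squeeze so the holding point falls mid-stroke.

```bash
python3 -m inch '[[0,0.011,0,0,68],[0,0.011,0,0,68],[0,0,0,0,68],[0,0,0,0,68]]'
python3 -c "
from h import *
todo(cl(-72,0,69),83.85)
b=snap('side','s26');t=snap('top','t26')
c=[cv2.resize(q[:,:,::-1],(400,400),interpolation=cv2.INTER_CUBIC) for q in(b['frame'][225:275,290:340],t['frame'][225:275,280:330])]
cv2.imwrite('pics/c29.png',np.hstack(c))"
python3 -m inch '[[0,-0.004,0,0,68],[0,-0.002,0,0,68],[0,0,0,0,68]]';python3 -m inch '[[0,-0.002,0,0,68],[0,0,0,0,68]]';python3 -m inch '[[0,-0.002,0,0,68],[0,0,0,0,68]]'
```

```text
time: 18.98
position: [0.5303, -0.074, 0.0688]
orientation: [-1.345, 1.57, -1.448]
contact_force: [0.2, -0.3, 0.5]
opening: 0.679
t 18.98 pos [ 0.5303 -0.074   0.0688] head 84.08 tool delta mm [ -0.2 -21.8  -0.3] roll 0.23 F [ 0.2 -0.3  0.5] open 0.679 clamp [-50.2  -0.2  68.8] q6 -1.82
time: 19.33
position: [0.5297, -0.0798, 0.0689]
orientation: [1.6, 1.568, 1.494]
contact_force: [0.0, 6.4, 2.4]
opening: 0.679
time: 19.5
position: [0.5295, -0.0814, 0.0689]
orientation: [1.587, 1.568, 1.481]
contact_force: [0.1, 8.1, 2.7]
opening: 0.682
time: 19.67
position: [0.5293, -0.083, 0.0688]
orientation: [1.598, 1.567, 1.491]
contact_force: [0.8, 8.9, 3.0]
opening: 0.676
```

View pics/c29.png

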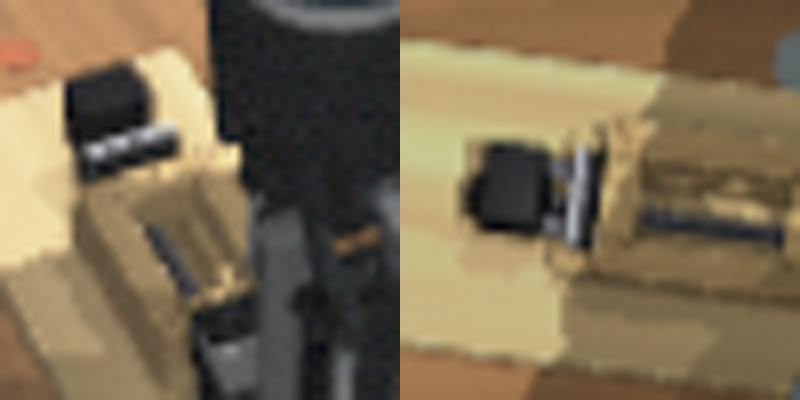

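```bash
python3 -m inch '[[0,-0.002,0,0,68],[0,0,0,0,68]]';python3 -m inch '[[0,-0.0015,0,0,68],[0,0,0,0,68]]';python3 -m inch '[[0,-0.001,0,0,68],[0,0,0,0,68],[0,0,0,0,68],[0,0,0,0,68]]'
python3 -c "
from h import *
todo(cl(-72,0,69),83.85)
F=[]
for i in range(4):
    t=snap('top','t27%d'%i); F.append(r.sense()['contact_force'])
print(np.mean(F,0)); b=snap('side','s27')
c=[cv2.resize(q[:,:,::-1],(400,400),interpolation=cv2.INTER_CUBIC) for q in(b['frame'][225:275,290:340],t['frame'][225:275,280:330])]
cv2.imwrite('pics/c30.png',np.hstack(c))"
```

```text
time: 19.83
position: [0.5291, -0.0846, 0.0688]
orientation: [1.574, 1.566, 1.468]
contact_force: [0.9, 10.6, 2.3]
opening: 0.679
time: 20.0
position: [0.529, -0.0857, 0.0688]
orientation: [1.573, 1.566, 1.466]
contact_force: [1.7, 12.6, 2.6]
opening: 0.679
time: 20.33
position: [0.5289, -0.0864, 0.0687]
orientation: [1.578, 1.565, 1.471]
contact_force: [1.7, 12.4, 2.9]
opening: 0.678
t 20.33 pos [ 0.5289 -0.0864  0.0687] head 83.92 tool delta mm [-0.3 -9.3 -0.1] roll 0.07 F [ 1.7 12.4  2.9] open 0.678 clamp [-62.7  -0.1  68.7] q6 -1.84
[ 1.8171438  11.92474312  2.3091346 ]
```

View pics/c30.png

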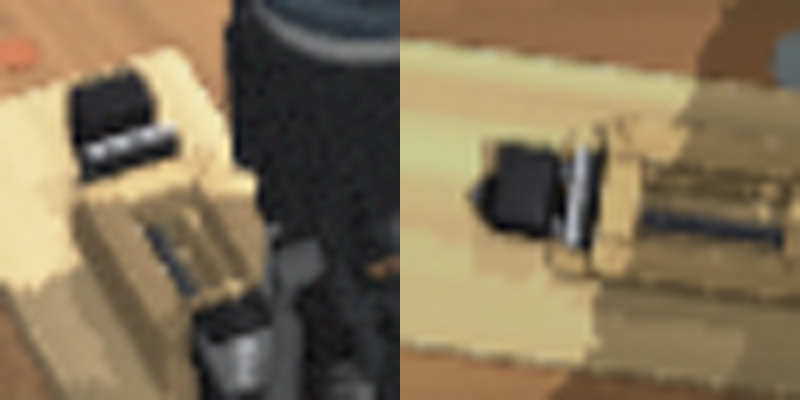

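Run:
```python
from h import *
def prof(tag,z,ys):
    t=load(tag); xs=np.arange(90,190,.25); acc=[]
    for y in ys:
        uv=np.array([proj(t,cl(x,y,z)) for x in xs]).astype(np.float32)
        acc.append(cv2.remap(t['frame'],uv[:,0][None],uv[:,1][None],cv2.INTER_LINEAR)[0].max(1).astype(float))
    return xs,np.mean(acc,0)
P={}
for tag in('t17','t21','t23','t24','t26','t270','t271','t272','t273'):
    xs,s=prof(tag,68,np.arange(-9,10,3))
    # outer edge: last falling crossing of 110 from the right into the dark block
    d=np.where(s<80)[0]
    # longest dark run = jaw block
    runs=np.split(d,np.where(np.diff(d)>1)[0]+1); rr=max(runs,key=len)
    sh=[ (xs[q[0]],xs[q[-1]]) for q in runs if len(q)>3]
    print(tag,xs[rr[0]],xs[rr[-1]],'other dark',sh)
```

```text
t17 144.75 173.25 other dark [(np.float64(129.5), np.float64(134.75)), (np.float64(144.75), np.float64(173.25))]
t21 135.5 163.0 other dark [(np.float64(119.0), np.float64(124.75)), (np.float64(135.5), np.float64(163.0))]
t23 118.5 147.0 other dark [(np.float64(103.75), np.float64(108.25)), (np.float64(118.5), np.float64(147.0))]
t24 114.75 142.75 other dark [(np.float64(100.0), np.float64(104.25)), (np.float64(114.75), np.float64(142.75))]
t26 113.5 141.5 other dark [(np.float64(98.75), np.float64(103.0)), (np.float64(113.5), np.float64(141.5))]
t270 109.5 137.5 other dark [(np.float64(98.75), np.float64(102.75)), (np.float64(109.5), np.float64(137.5))]
t271 109.5 137.5 other dark [(np.float64(98.75), np.float64(102.75)), (np.float64(109.5), np.float64(137.5))]
t272 109.5 137.5 other dark [(np.float64(98.75), np.float64(102.75)), (np.float64(109.5), np.float64(137.5))]
t273 109.5 137.5 other dark [(np.float64(98.75), np.float64(102.75)), (np.float64(109.5), np.float64(137.5))]
```

Run:
```python
from h import *
t=load('t273');b=load('s27')
def ov(d,o,sc,sz,f):
  c=cv2.resize(d['frame'][o[1]:o[1]+sz[1],o[0]:o[0]+sz[0],::-1],(800,600),interpolation=cv2.INTER_LANCZOS4); c=(255*np.clip(c/220.,0,1)**.6).astype(np.uint8)
  q=lambda P:tuple(int(round(k)) for k in ((proj(d,cl(*P))-o+.5)*sc))
  cs=[q((x,y,52)) for x,y in((18,28),(98,28),(98,-28),(18,-28))]
  for i in range(4): cv2.line(c,cs[i],cs[(i+1)%4],(0,0,255),1)
  cs=[q((x,y,12)) for x,y in((-190,55),(190,55),(190,-55),(-190,-55))]
  for i in range(4): cv2.line(c,cs[i],cs[(i+1)%4],(255,0,0),1)
  cv2.imwrite(f,c)
ov(b,(290,230),800/48,(48,36),'pics/o3.png');ov(t,(280,225),800/60,(60,45),'pics/o4.png')
```

```text
(no output)
```

View pics/o3.png

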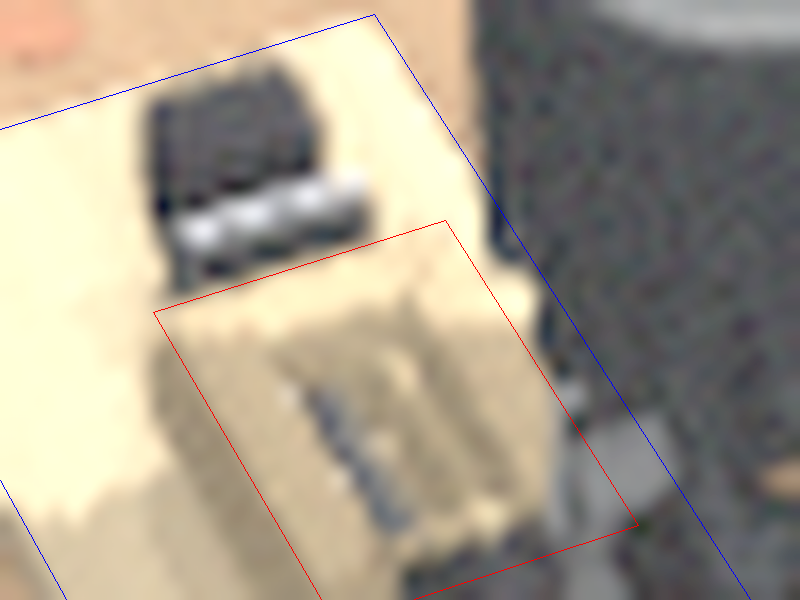

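View pics/o4.png

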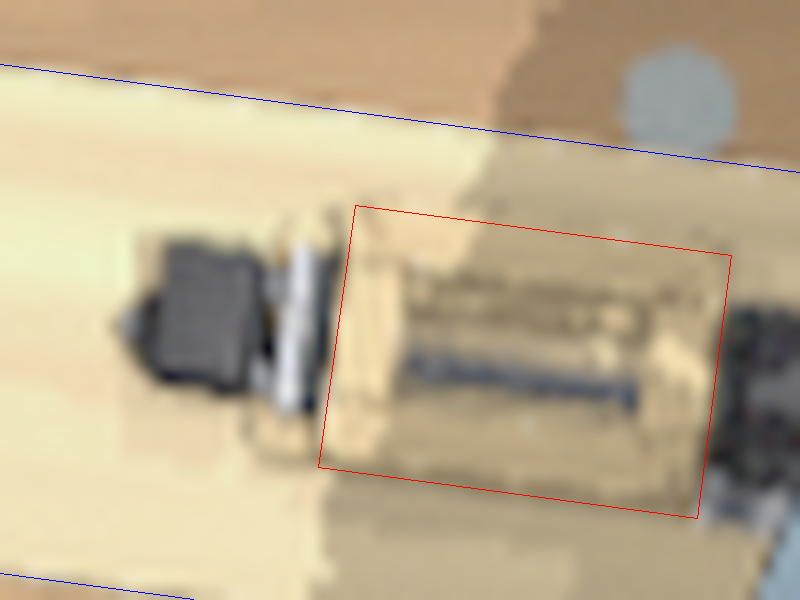

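```bash
python3 -c "
from h import *
todo(cl(-72,0,69),83.85)
print(workorder.job_done()); todo(cl(-72,0,69),83.85)"
```

```text
t 20.58 pos [ 0.5289 -0.0864  0.0687] head 83.92 tool delta mm [-0.3 -9.3 -0.1] roll 0.07 F [ 2.6 11.9  2.1] open 0.683 clamp [-62.7  -0.1  68.7] q6 -1.84
the job is handed in; nothing more can be done
None
the job is handed in; nothing more can be done
```

I picked up the nearest frame, laid it flat on the bearers, let go, pumped the trigger until the shoe met it, and handed the job in at about 20.6 s with the trigger held squeezed. No verdict came back.

**How the trigger was worked:** I used the lever-side finger only, drawing the arm towards the pistol grip rather than closing both fingers on it.

**Last checks:**
- **Frame position:** in the top view the frame's outline matches the seated position against the near jaw.
- **Shoe:** the gap between jaw and shoe shrank by about 4 to 4.5 mm. The trigger force of about 12 N suggests about 4.7 mm, so both put it roughly half way in.
- **Contacts:** the fingers stayed clear of the frame, and the arm was not near the moving jaw during pumping. I did not measure the bystanders again at the end, but no move went near them.

**What disagreed or went wrong:**
- **Tool height:** the fingertips stood about 30 mm higher than the reported height suggested. My first close passed over the frame without touching it, and I corrected this from the side camera and contact force.
- **Tilted carry:** the frame hung about 13° nose-down in the gripper, so I pressed it flat on the bearers, peaking at about 36 N upward and 18 N sideways. Afterwards, rough corner triangulation still suggested a tilt, but the outline of a flat frame matched both views and I went with that.
- **Jaw travel:** the shoe moved about 31 mm rather than the 38 mm in the text, probably because the bar was already drawn in about 5 mm at the start.
- **Near end in the side view:** it did not line up with the seated outline; I put this down to the near jaw hiding it.

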